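# Put the clock dials away in the pin-release drawer

### The job

Put all the clock dials from the grooved rack away in the locked parts drawer: push the release rod through the brass-collared hole in the drawer's front to trip the latch so that the tray springs out, then lay every dial face up in the tray, and push the tray fully shut so that it latches again. The dials sit level with the rack's ribs, so each must be slid out over the rack's front edge before it can be gripped. Lay the release rod back with its handle on its rubber mat, and leave all the other things on the bench where they stand.

Things in the scene. Friction and masses are not known exactly. Their poses are not given: they have to be found in the camera images.
- hole (a point): Centre of the mouth of the access hole: 16 mm square, 45 mm above the table, in a brass collar 28 mm square standing 12 mm proud of the case's front. x points straight into the case (pushing direction), y left along the front, z up. The hidden latch plunger is first touched 62 mm in from here; 7 mm further frees the tray, its stop is at 12 mm. Pushing takes 3 to 6 N.
- case: The locked parts drawer: fixed grey steel case 200 deep (x) x 260 wide (y) x 80 mm high, origin at the centre of its underside, x away from its front, which faces the robot. The tray fills the right part of the front, the access hole is in the left part.
- latch (a joint): The hidden latch plunger's travel in m: 0 at rest, 0.012 fully pushed in; springs back by itself. It frees the tray above about 0.007.
- tray (a joint): How far the tray is out, m: 0 shut and latched, 0.16 fully out. Once freed, a spring (5.4 N shut, 3 N out) drives it out towards the robot (-x of the hole point) within about 1 s and keeps it out. Pushed back to 0 (it gives up to 4 mm beyond and needs up to about 12 N near the end) it latches by itself and then stays when let go.
- tray_floor (a point): Centre of the tray's inner floor, 10 mm above the table (moves with the tray), axes as the hole's. The open-topped aluminium tray is inside 155 mm long (x) and 136 mm wide (y); side and rear walls rise 40 mm and the front panel 58 mm above this point. Room for three dials laid flat on one another.
- tray_front (a point): Centre of the outer face of the tray's front panel (moves with the tray), 37 mm above the table. The panel is 148 mm wide and spans 6 to 68 mm above the table, flush with the case front when shut, without a handle. Axes as the hole's: pushing along +x shuts the tray. Its centre line is 130 mm to the right (-y) of the hole.
- rack: Fixed light-wood rack, 200 (x) x 270 (y) mm, origin at the centre of its underside. Its front edge, at x = -100 mm, faces the robot. Three grooves along x, open at both ends, 64 mm wide, floor 60 mm above the table, centred at y = -85, 0 and +85 mm; the dark ribs between them are 6 mm high, flush with the dials' tops.
- dial1_mid (a point): Centre of a clock dial: flat brass plate 110 (x) x 60 (y) x 6 (z) mm, 160 g, with a round white clock face on its top. It lies in one of the rack's grooves with 2 mm play each side, x along the groove, its front end some 8 to 35 mm back from the rack's front edge, and slides freely. There are two or three dials, all alike; absent ones read None.
- dial2_mid (a point): Centre of a clock dial: flat brass plate 110 (x) x 60 (y) x 6 (z) mm, 160 g, with a round white clock face on its top. It lies in one of the rack's grooves with 2 mm play each side, x along the groove, its front end some 8 to 35 mm back from the rack's front edge, and slides freely. There are two or three dials, all alike; absent ones read None.
- dial3_mid (a point): Centre of a clock dial: flat brass plate 110 (x) x 60 (y) x 6 (z) mm, 160 g, with a round white clock face on its top. It lies in one of the rack's grooves with 2 mm play each side, x along the groove, its front end some 8 to 35 mm back from the rack's front edge, and slides freely. There are two or three dials, all alike; absent ones read None.
- rod_grip (a point): Centre of the dark wooden handle of the release rod: square bar 22 x 22 mm, 90 mm long along x. A steel shank of 8 mm diameter leaves its +x end and runs 110 mm on along the same axis. 120 g; it lies level on its handle on the rubber mat, axis 11 mm above the mat's top, shank pointing roughly away from the robot.
- rod_tip (a point): The free end of the release rod's shank, on its axis, 155 mm from the handle's centre along x.
- mat: Fixed black rubber mat 220 (x) x 100 (y) x 3 mm thick, origin at the centre of its underside: the release rod's place.
- clock: Bystander: small wooden table clock 100 mm high, on top of the drawer case near its back; origin under its centre.
- alarm: Bystander: round green alarm clock about 105 mm high, origin under its centre.
- mug: Bystander: white mug, 85 mm high, origin under its centre.
- vase: Bystander: green glass vase 150 mm high, origin under its centre.
- books: Bystander: stack of three books 150 x 110 x 63 mm, origin under its centre.
- screwdriver: Bystander: screwdriver lying on the table near the robot (not the release rod).
- brush: Bystander: brush lying on the table right of the mat.

How it is judged:
By the outcome, as a careful person would: the job done as asked, in the order asked, and still so for the second after the job is handed in, with the robot touching nothing.
Of dial1, dial2, dial3 only 2 to 3 are there at a start; the rules pass over those that are not, and their reading is None.
At some moment in a run one of rod may be knocked a few centimetres aside while the robot is not near it.
Once in a run the grip may slacken for a moment while it holds something.
It also fails if it takes over 210 s, if anything falls off the work surface, if the arm or the gripper's body presses on something with over 40 N, if the wrist force passes 120 N, or if a joint passes its speed limit or range.

### The arm

A 6-joint arm with a two-finger parallel gripper is mounted at the origin on the work surface. World frame = base frame: x ahead of the robot, y to its left, z up, the work surface at z = 0. Lengths are in m, angles in rad, forces in N, time in s.
With the tool pointing down it reaches from about 0.375 to 0.975 m from the base axis. Payload 3.8 kg.
Tool frame: the origin (TCP) lies at the very end of the fingers, on their centre line; the grasp point (between the pads) lies 19 mm behind it; z points along the fingers, y is the direction in which the jaws open and shut (so a half turn about z gives the same grasp; the last joint's range is limited). The gripper opens to 85 mm and grips with 20 to 120 N. Pads are 22 mm wide; open, the fingers measure 114 mm over their backs; the gripper's body (76 mm by 85 mm) begins 54 mm behind the grasp point. The pads swing forward as they close: fully open they stand 13 mm farther back than shut.
Start: joints at [-1.192, 0.264, 1.604, -0, 1.274, -0.037], TCP at [0.273, -0.617, 0.231] pointing down, gripper open.
Joint ranges: [-2.63, 2.63], [-0.94, 2.18], [0.31, 2.57], [-1.31, 4.45], [0, 2.66], [-2.55, 2.55]. Speed limits (rad/s): [2.57, 2.57, 3.14, 3.14, 3.14, 3.14].

### API

Orientations are given as a rotation vector (axis times angle).
In Python, from workcell import bot, viewer, finish_job gives the robot as it stands.
- The arm moves only by the tool servo_tool, never from a script. Its argument "plan" is a list that holds one entry, the list of rows, each a list of 6 numbers: the shift along the tool's x, y, z in cm, then the turn, a rotation vector about the tool's x, y, z in degrees. A call has 1 to 20 rows; each row is the pose to reach, as a shift and turn from the pose measured when the call began, along the tool's axes at that moment; what a row does not reach only later rows make up. A row lasts 1/12 s, in which the tool goes at most 41.7 mm and 7.16 degrees, less where a joint would pass 70% of its speed; a pose out of reach is approached as far as the arm can. A call with a gripper value outside its range is refused whole. "claw" is the finger opening in cm, from 0 to 8.54, set as the call begins (left out, the last holds). The fingers move at their own pace and stop on an object; "grip_force" is the grip in N (left out, the last holds). Time passes only in rows, so rows that repeat a pose let the fingers close. It gives the time, the measured TCP pose, the force and the opening at its end, in the units of the state.
- bot.read_state(): the state, without advancing time (a new reading comes with each control period).
- viewer.read_camera(name): name is "side" or "top" or "wrist"; returns a dict with "color" (384x512x3 uint8, red, green, blue), "fx", "fy", "cx", "cy" (pixels), "eye" and "rotation" of the camera in the world; the wrist camera has in their place "T_tool_cam" (4x4, takes a point from camera to tool coordinates, whose origin is the TCP and whose axes are the flange's). Camera axes: x right, y down, z forward; pixel columns grow to the right and rows downward; lengths in m; the calibration is good to about 2 mm. A picture is of the moment at which its call begins: read the wrist's pose just before it. There is no depth.
- finish_job(): hands the job in, once; it reports no verdict.
The state is a dict: "time": time; "q": joint angles; "joint_vel": joint speeds; "joint_torque": joint torques, N m; "tool_pos": TCP position; "tcp_rot": TCP orientation; "wrist_force": force on the tool from outside, world axes, zero at the start; "torque": the same for the moment, N m; "width": opening from 0.0 (shut) to 1.0 (fully open).
Only numpy, scipy, OpenCV 4.12 (cv2) and the standard library are available. Lean on these libraries where they do the work, as an engineer would, in place of code of your own. Each camera call takes 0.05 s, during which the arm holds its last target.

## Working session

There is one attempt and no reset: what is moved stays moved. The work goes in short steps, Python scripts to look and compute and a tool call to move; the robot and the scene stay as the last step left them, time stands still between calls to the robot, and variables do not carry over. Pictures are saved under pics/ and viewed, and the job is handed in when it is done.

Besides the shell and the picture viewer there is one more tool, called as name([rows], argument=value, ...), one row to a line, values as JSON. servo_tool: Moves the arm, as the interface text tells. Its arguments: {"type":"object","properties":{"plan":{"type":"array"},"claw":{"type":"number"},"grip_force":{"type":"number"}},"required":["plan"]}

```bash
ls; mkdir -p pics
python3 - <<'E'
from workcell import bot, viewer
import cv2
s=bot.read_state(); print(s)
for n in ["side","top","wrist"]:
    c=viewer.read_camera(n); cv2.imwrite(f"pics/{n}0.png",c["color"][:,:,::-1])
    print(n,{k:v for k,v in c.items() if k!="color"})
E
```

```text
pics
{'time': 0.0, 'q': array([-1.19190234e+00,  2.64758939e-01,  1.60540244e+00, -1.52977746e-05,
        1.27369646e+00, -3.69310294e-02]), 'joint_vel': array([-0.00130263, -0.0001585 , -0.00116404,  0.00080607,  0.00032198,
       -0.00098312]), 'joint_torque': array([ 1.14074286e-03, -5.15108871e+01, -3.67315793e+01,  2.53407006e-04,
        1.28214707e-02, -2.31199192e-05]), 'tool_pos': array([ 0.27236158, -0.61679772,  0.22994278]), 'tcp_rot': array([-3.07175197e+00, -6.48027338e-01,  6.27604003e-04]), 'wrist_force': array([-0.38134811,  0.64542704,  0.64345634]), 'torque': array([ 0.02107352,  0.02093301, -0.00966447]), 'width': 0.997524029959115}
side {'fx': 373.3783972194324, 'fy': 373.3783972194324, 'cx': 253.48981691529667, 'cy': 191.08136395341077, 'eye': array([-0.16205735,  0.6732544 ,  0.71041919]), 'rotation': array([-0.94939757,  2.28095012, -1.21656358])}
top {'fx': 409.2218393715985, 'fy': 409.2218393715985, 'cx': 256.9085977095727, 'cy': 191.2469828562045, 'eye': array([ 0.28399831, -0.00630686,  1.34947386]), 'rotation': array([-2.22119929,  1.98784182, -0.20561981])}
wrist {'fx': 330.2399986697979, 'fy': 330.2399986697979, 'cx': 252.15032671645767, 'cy': 189.94993362037906, 'T_tool_cam': array([[ 2.19715289e-04, -9.47319977e-01, -3.20288639e-01,
         8.12728052e-02],
       [ 9.99999976e-01,  2.09386127e-04,  6.66886687e-05,
        -6.31092653e-04],
       [ 3.88848938e-06, -3.20288646e-01,  9.47320000e-01,
        -1.41955082e-01],
       [ 0.00000000e+00,  0.00000000e+00,  0.00000000e+00,
         1.00000000e+00]])}
```

View pics/top0.png

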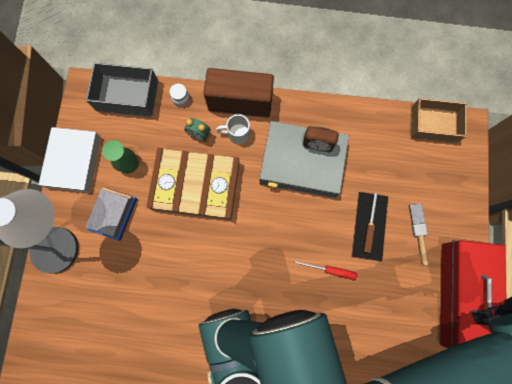

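View pics/side0.png

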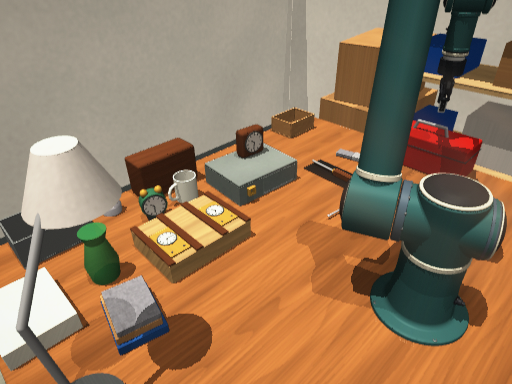

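View pics/wrist0.png

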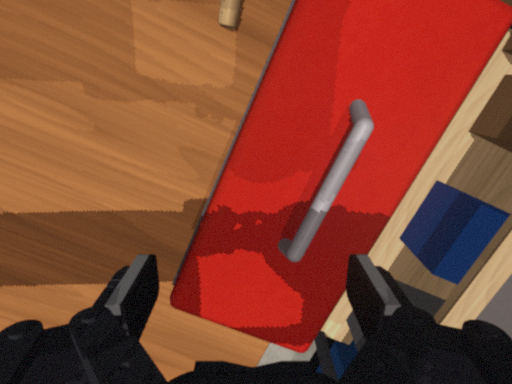

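```bash
cat > h.py <<'E'
import numpy as np, cv2
from scipy.spatial.transform import Rotation as Rt
from workcell import bot, viewer
def cam(n):
    s=bot.read_state(); c=viewer.read_camera(n)
    if n=="wrist":
        T=np.eye(4);T[:3,:3]=Rt.from_rotvec(s["tcp_rot"]).as_matrix();T[:3,3]=s["tool_pos"]
        M=T@c["T_tool_cam"]; c["R"]=M[:3,:3];c["eye"]=M[:3,3]
    else: c["R"]=Rt.from_rotvec(c["rotation"]).as_matrix()
    return c
def bp(c,u,v,z):
    d=c["R"]@np.array([(u-c["cx"])/c["fx"],(v-c["cy"])/c["fy"],1]); return c["eye"]+d*(z-c["eye"][2])/d[2]
def pj(c,p):
    q=c["R"].T@(np.asarray(p,float)-c["eye"]); return np.array([c["fx"]*q[0]/q[2]+c["cx"],c["fy"]*q[1]/q[2]+c["cy"]])
def crop(c,name,u0,v0,u1,v1,k):
    im=c["color"][v0:v1,u0:u1,::-1]; cv2.imwrite(f"pics/{name}.png",cv2.resize(im,None,fx=k,fy=k,interpolation=cv2.INTER_CUBIC))
def draw(c,pts,col=(255,0,0),closed=True):
    a=np.array([pj(c,p) for p in pts]).round().astype(int); cv2.polylines(c["color"],[a],closed,col,1)
def down(yaw):
    "tool pointing down, tool x axis at yaw in world (x), tool y = z cross x"
    x=np.array([np.cos(yaw),np.sin(yaw),0]);z=np.array([0,0,-1.]);return np.c_[x,np.cross(z,x),z]
def go(p,R,s=None):
    s=s or bot.read_state(); R0=Rt.from_rotvec(s["tcp_rot"]).as_matrix()
    d=R0.T@(np.asarray(p)-s["tool_pos"])*100; w=Rt.from_matrix(R0.T@R).as_rotvec(degrees=True)
    n=max(np.linalg.norm(d)/4.17,np.linalg.norm(w)/7.16)
    print("row",[round(float(x),2) for x in np.r_[d,w]],"rows>=",round(n,1))
def st():
    s=bot.read_state(); R=Rt.from_rotvec(s["tcp_rot"]).as_matrix()
    print("t",round(s["time"],2),"p",s["tool_pos"].round(4),"x",R[:,0].round(3),"z",R[:,2].round(3),"F",s["wrist_force"].round(1),"w",round(s["width"],3),"q",s["q"].round(2))
E
python3 - <<'E'
from h import *
c=cam("top")
crop(c,"t1",140,130,260,230,6); crop(c,"t2",255,110,395,270,4)
c=cam("side"); crop(c,"s1",120,150,320,290,4)
st()
E
```

```text
t 0.25 p [ 0.2725 -0.6172  0.2306] x [0.915 0.404 0.   ] z [-0.     0.001 -1.   ] F [-0.1 -0.9 -0.2] w 1.004 q [-1.19  0.26  1.6   0.    1.27 -0.04]
```

View pics/t1.png

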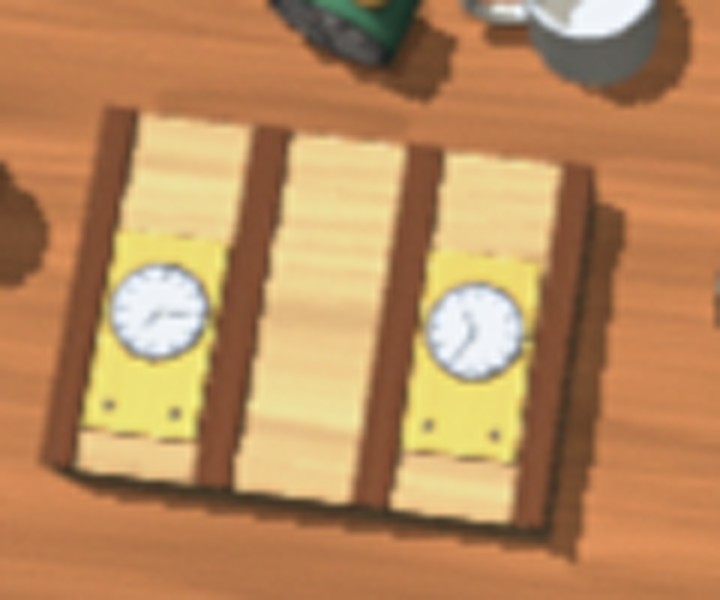

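View pics/t2.png

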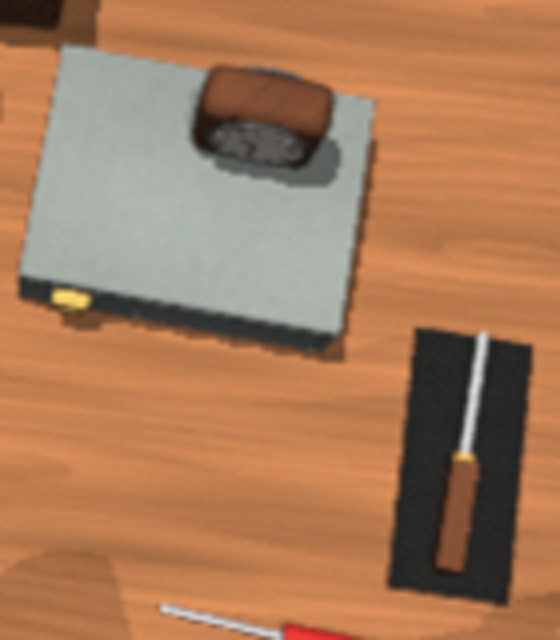

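View pics/s1.png

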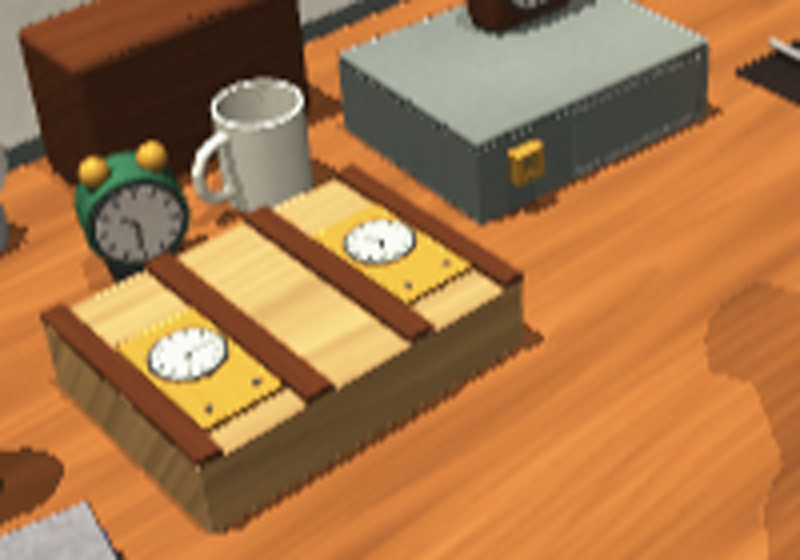

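```bash
cat > fit.py <<'E'
from h import *
from scipy.optimize import least_squares
def px(a,k,u0,v0): return (np.array(a,float)+.5)/k-.5+[u0,v0]
def fit(obs,x0):
    # obs: list (cam, local pts, px)
    def T(x,P): 
        c,s=np.cos(x[2]),np.sin(x[2]);P=np.asarray(P,float)
        return np.c_[x[0]+c*P[:,0]-s*P[:,1],x[1]+s*P[:,0]+c*P[:,1],P[:,2]]
    f=lambda x:np.concatenate([(np.array([pj(c,p) for p in T(x,P)])-U).ravel() for c,P,U in obs])
    r=least_squares(f,x0,loss="soft_l1"); print(r.x.round(4),np.degrees(r.x[2]).round(2)); print(f(r.x).reshape(-1,2).round(1).tolist()); return r.x
E
python3 - <<'E'
from fit import *
t=cam("top");s=cam("side")
t2=lambda a:px(a,4,255,110); t1=lambda a:px(a,6,140,130); s1=lambda a:px(a,4,120,150)
# case: back-left, back-right, front-right, front-left at z=.08
C=[[.1,.13,.08],[.1,-.13,.08],[-.1,-.13,.08],[-.1,.13,.08]]
case=fit([(t,C,t2([(62,45),(374,100),(337,333),(21,277)])),(s,[C[0],C[2],C[3],[-.1,.13,0]],s1([(342,56),(708,44),(480,142),(482,222)]))],[.6,-.1,-.1])
c_,s_=np.cos(case[2]),np.sin(case[2])
h=np.array([case[0]+c_*(-.112)-s_*.065,case[1]+s_*(-.112)+c_*.065,.045])
print("hole guess (y=+65)",h,"px top",pj(t,h),"side",pj(s,h), "obs side",s1([(531,163)]))
R=[[.1,.135,.066],[.1,-.135,.066],[-.1,-.135,.066],[-.1,.135,.066]]
rack=fit([(t,R,t1([(107,107),(593,167),(545,524),(45,464)])),(s,R,s1([(43,316),(348,168),(523,276),(205,465)]))],[.6,.2,-.1])
D=[[.055,.03,.066],[.055,-.03,.066],[-.055,-.03,.066],[-.055,.03,.066]]
fit([(t,D,t1([(118,231),(229,241),(194,439),(85,425)]))],[.6,.25,-.1])
fit([(t,D,t1([(429,250),(543,261),(515,460),(403,449)]))],[.6,.15,-.1])
z=.014
a=[bp(t,*u,z) for u in t2([(466,455),(450,571),(483,332)])]
print("handle end (front/back) tip",a, np.linalg.norm(a[0]-a[1]),np.linalg.norm(a[2]-a[1]))
E
```

```text
[ 0.6792 -0.1151 -0.074 ] -4.24
[[-0.3, -0.3], [0.1, -0.2], [0.6, 0.6], [-1.1, -0.1], [-1.0, -1.4], [1.0, -1.9], [-0.1, 0.0], [0.4, 0.7]]
hole guess (y=+65) [ 0.57229831 -0.0419849   0.045     ] px top [277.60822064 188.36713573] side [257.81057995 188.53732346] obs side [[252.375 190.375]]
[ 0.5587  0.2324 -0.0059] -0.34
[[-0.9, 0.3], [-0.2, -0.5], [-0.2, 0.4], [-1.1, 0.6], [-0.3, -0.4], [0.9, -1.7], [0.7, -1.8], [-0.4, -0.9]]
[ 0.5386  0.3172 -0.0092] -0.53
[[0.1, -0.5], [-0.1, -0.0], [0.2, 0.2], [-0.2, 0.3]]
[0.5459 0.1475 0.0013] 0.07
[[0.3, -0.1], [-0.4, -0.0], [0.1, 0.2], [0.0, -0.0]]
handle end (front/back) tip [array([ 0.49614859, -0.35947737,  0.014     ]), array([ 0.40046284, -0.3516896 ,  0.014     ]), array([ 0.60070927, -0.36801575,  0.014     ])] 0.09600214675493868 0.2009108643403886
```

Run:
```python
from h import *
st(); go([.447,-.3555,.2],down(np.radians(-4.7)))
t=cam("top");
for n,u,v,z in [("vase",115,150,.15),("mug",237,125,.085),("alarm",197,130,.1)]: print(n,bp(t,u,v,z))
```

```text
t 0.35 p [ 0.2726 -0.6173  0.231 ] x [0.915 0.404 0.   ] z [-0.  0. -1.] F [0.7 0.3 1.2] w 0.997 q [-1.19  0.26  1.6  -0.    1.27 -0.04]
row [26.53, -16.9, 3.11, -0.03, 0.01, 28.53] rows>= 7.6
vase [0.61360564 0.46734149 0.15      ]
mug [0.75959238 0.11222787 0.085     ]
alarm [0.72281129 0.23679733 0.1       ]
```

servo_tool([
  [[26.5, -16.9, 3.1, 0, 0, 28.5], [26.5, -16.9, 3.1, 0, 0, 28.5], [26.5, -16.9, 3.1, 0, 0, 28.5], [26.5, -16.9, 3.1, 0, 0, 28.5], [26.5, -16.9, 3.1, 0, 0, 28.5], [26.5, -16.9, 3.1, 0, 0, 28.5], [26.5, -16.9, 3.1, 0, 0, 28.5], [26.5, -16.9, 3.1, 0, 0, 28.5], [26.5, -16.9, 3.1, 0, 0, 28.5], [26.5, -16.9, 3.1, 0, 0, 28.5], [26.5, -16.9, 3.1, 0, 0, 28.5], [26.5, -16.9, 3.1, 0, 0, 28.5]],
], claw=8.5)

```text
time: 1.4
tool_pos: [0.4463, -0.3569, 0.2005]
tcp_rot: [3.138, -0.13, 0.0]
wrist_force: [-0.1, 0.4, -0.7]
width: 0.995
```

Run:
```python
from h import *
st(); c=cam("wrist"); crop(c,"w1",0,0,512,384,1.5)
```

```text
t 1.4 p [ 0.4463 -0.3569  0.2005] x [ 0.997 -0.083  0.   ] z [ 0. -0. -1.] F [-0.1  0.4 -0.7] w 0.995 q [-0.72  0.09  1.86 -0.    1.19  0.94]
```

View pics/w1.png

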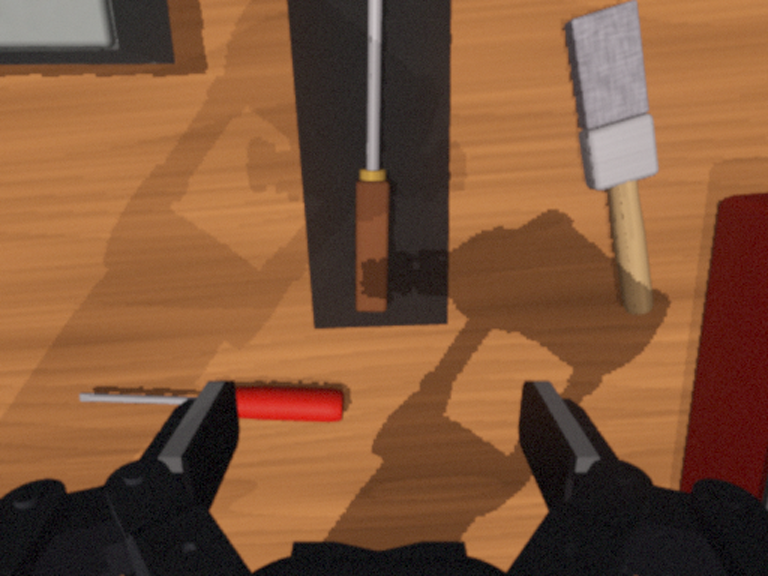

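Run:
```python
from h import *
c=cam("wrist")
f=lambda u,v,z:bp(c,(u+.5)/1.5-.5,(v+.5)/1.5-.5,z).round(4)
b=f(371.5,306,.025);fr=f(372.5,182,.025);print(b,fr,np.linalg.norm(b-fr),np.degrees(np.arctan2(*(fr-b)[1::-1])))
s1=f(374,165,.014);s2=f(375,5,.014);print(s1,s2,np.degrees(np.arctan2(*(s2-s1)[1::-1])))
g=(b+fr)/2;print(g); go([g[0],g[1],.006],down(np.radians(-4.5)))
```

```text
[ 0.4055 -0.3489  0.025 ] [ 0.4891 -0.3569  0.025 ] 0.08398190281245116 -5.466205038735747
[ 0.4985 -0.3585  0.014 ] [ 0.5898 -0.367   0.014 ] -5.318886368907113
[ 0.4473 -0.3529  0.025 ]
row [0.08, -0.42, 19.44, 0.01, -0.0, -0.28] rows>= 4.7
```

servo_tool([
  [[0.1, -0.35, 8, 0, 0, 0.6], [0.1, -0.35, 12, 0, 0, 0.6], [0.1, -0.35, 15, 0, 0, 0.6], [0.1, -0.35, 17, 0, 0, 0.6], [0.1, -0.35, 18.5, 0, 0, 0.6], [0.1, -0.35, 19.3, 0, 0, 0.6], [0.1, -0.35, 19.45, 0, 0, 0.6], [0.1, -0.35, 19.45, 0, 0, 0.6], [0.1, -0.35, 19.45, 0, 0, 0.6]],
])

```text
time: 2.25
tool_pos: [0.4489, -0.3554, 0.008]
tcp_rot: [3.135, -0.148, 0.005]
wrist_force: [0.1, -0.1, 0.0]
width: 0.998
```

servo_tool([
  [[0, 0, 0, 0, 0, 0], [0, 0, 0, 0, 0, 0], [0, 0, 0, 0, 0, 0], [0, 0, 0, 0, 0, 0], [0, 0, 0, 0, 0, 0], [0, 0, 0, 0, 0, 0], [0, 0, 0, 0, 0, 0], [0, 0, 0, 0, 0, 0], [0, 0, 0, 0, 0, 0], [0, 0, 0, 0, 0, 0]],
], claw=1.2, grip_force=80)

```text
time: 3.08
tool_pos: [0.4495, -0.3557, 0.0088]
tcp_rot: [3.135, -0.148, 0.006]
wrist_force: [-0.3, 0.9, 5.3]
width: 0.237
```

Run:
```python
from h import *
st(); c=cam("wrist"); crop(c,"w2",0,0,512,384,1.5)
```

```text
t 3.08 p [ 0.4495 -0.3557  0.0088] x [ 0.996 -0.094  0.004] z [ 0.004 -0.003 -1.   ] F [-0.3  0.9  5.3] w 0.237 q [-0.71  0.31  2.01  0.    0.82  0.95]
```

View pics/w2.png

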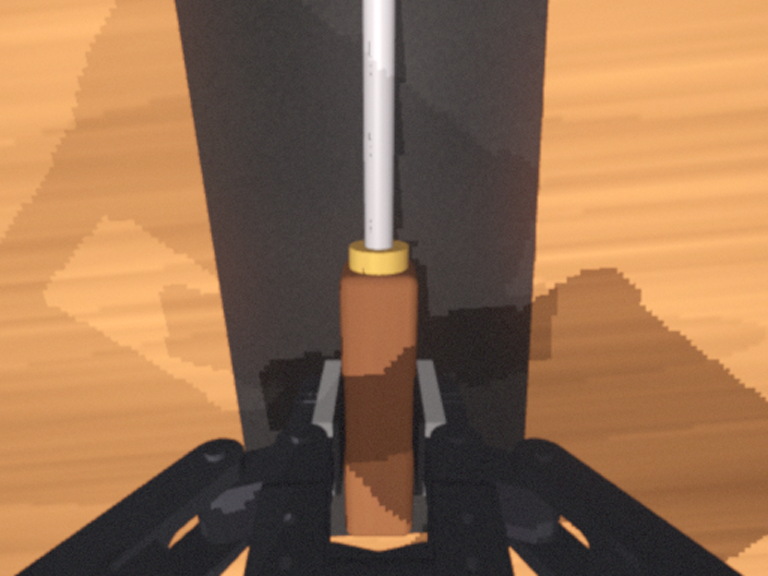

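servo_tool([
  [[0, 0, -1, 0, 0, 0], [0, 0, -3, 0, 0, 0], [0, 0, -6, 0, 0, 0], [0, 0, -9, 0, 0, 0], [0, 0, -11, 0, 0, 0], [0, 0, -11, 0, 0, 0]],
])

```text
time: 3.63
tool_pos: [0.4519, -0.3578, 0.1246]
tcp_rot: [3.129, -0.148, 0.018]
wrist_force: [0.6, -0.5, -1.4]
width: 0.238
```

Run:
```python
from fit import *
st()
t=cam("top");s=cam("side");case=[.6792,-.1151,-.074]
t2=lambda a:px(a,4,255,110); s1=lambda a:px(a,4,120,150)
H=[[-.112,0,.045]]
c_,s_=np.cos(case[2]),np.sin(case[2])
W=lambda x,y,z:np.array([case[0]+c_*x-s_*y,case[1]+s_*x+c_*y,z])
for y in (.075,.08,.085,.09): print(y,W(-.112,y,.045).round(4),"side",pj(s,W(-.112,y,.045)),"top collar top front edge ctr",pj(t,W(-.112,y,.059)))
print("obs side",s1([(531,163)]),"top",t2([(71,304)]))
for y in (.075,.08,.085): draw(s,[W(-.112,y+a,.045+b) for a,b in ((.014,.014),(-.014,.014),(-.014,-.014),(.014,-.014))])if y==.08 else 0
crop(s,"s2",200,130,330,220,6); crop(t,"t3",250,110,400,260,5)
```

```text
t 3.63 p [ 0.4519 -0.3578  0.1246] x [ 0.995 -0.094  0.012] z [ 0.011 -0.01  -1.   ] F [ 0.6 -0.5 -1.4] w 0.238 q [-0.71  0.16  1.94 -0.    1.03  0.95]
0.075 [ 0.5731 -0.032   0.045 ] side [255.47716986 189.64603479] top collar top front edge ctr [274.77643204 186.88936483]
0.08 [ 0.5734 -0.027   0.045 ] side [254.30298101 190.2055658 ] top collar top front edge ctr [273.25197819 186.61159304]
0.085 [ 0.5738 -0.0221  0.045 ] side [253.12367574 190.76753491] top collar top front edge ctr [271.72795994 186.33390063]
0.09 [ 0.5742 -0.0171  0.045 ] side [251.93922053 191.3319581 ] top collar top front edge ctr [270.20437711 186.05628755]
obs side [[252.375 190.375]] top [[272.375 185.625]]
```

View pics/s2.png

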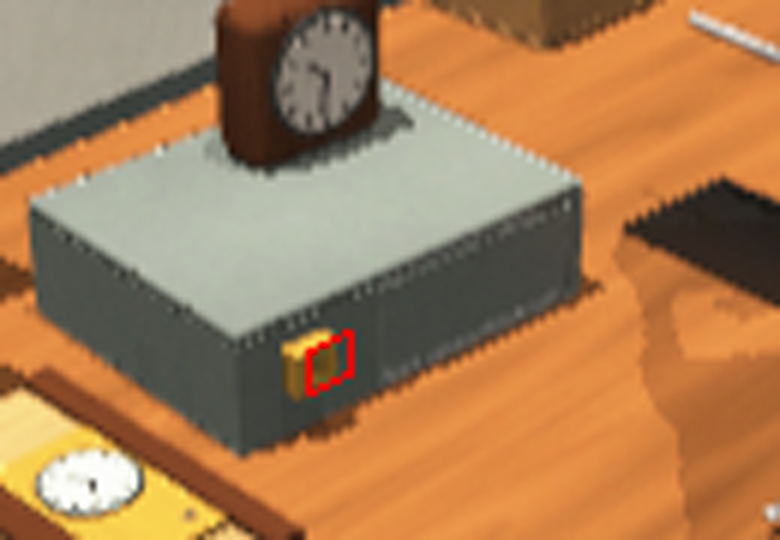

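View pics/t3.png

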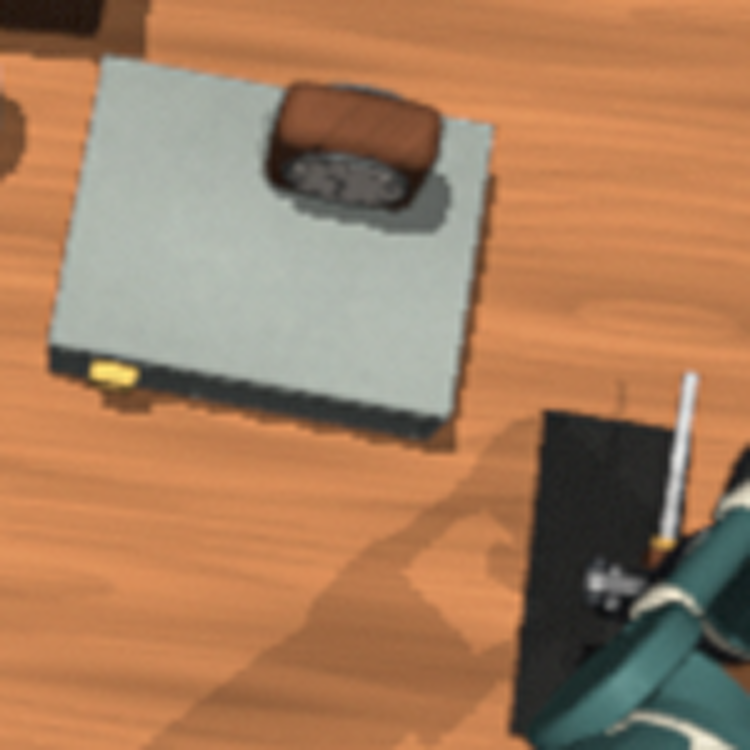

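Run:
```python
from h import *
t=cam("top"); print(bp(t,320,150,.1),bp(t,320,133,.18))
go([.504,-.0194,.17],down(-.074))
```

```text
[ 0.6995428 -0.1621951  0.1      ] [ 0.72618807 -0.14798689  0.18      ]
row [2.39, -33.9, -5.27, 0.13, -0.17, -1.17] rows>= 8.2
```

servo_tool([
  [[0, -4, -5.3, 0.1, -0.7, -1.2], [0, -8, -5.3, 0.1, -0.7, -1.2], [0, -12, -5.3, 0.1, -0.7, -1.2], [0, -16, -5.3, 0.1, -0.7, -1.2], [0, -20, -5.3, 0.1, -0.7, -1.2], [0, -24, -5.3, 0.1, -0.7, -1.2], [0, -28, -5.3, 0.1, -0.7, -1.2], [1, -32, -5.3, 0.1, -0.7, -1.2], [2.4, -33.9, -5.3, 0.1, -0.7, -1.2], [2.4, -33.9, -5.3, 0.1, -0.7, -1.2], [2.4, -33.9, -5.3, 0.1, -0.7, -1.2], [2.4, -33.9, -5.3, 0.1, -0.7, -1.2]],
])

```text
time: 4.78
tool_pos: [0.5025, -0.0195, 0.1683]
tcp_rot: [3.139, -0.114, -0.021]
wrist_force: [-0.2, -0.1, -1.1]
width: 0.233
```

Run:
```python
from h import *
st(); c=cam("wrist"); crop(c,"w3",0,0,512,384,1.5)
go([.504,-.0194,.17],down(-.074))
c=cam("top");crop(c,"t4",220,100,400,250,4)
```

```text
t 4.78 p [ 0.5025 -0.0195  0.1683] x [ 0.997 -0.073 -0.013] z [-0.014  0.    -1.   ] F [-0.2 -0.1 -1.1] w 0.233 q [-0.09 -0.    2.03 -0.    1.13  1.56]
row [0.13, -0.07, -0.14, 0.05, 0.74, 0.0] rows>= 0.1
```

View pics/w3.png

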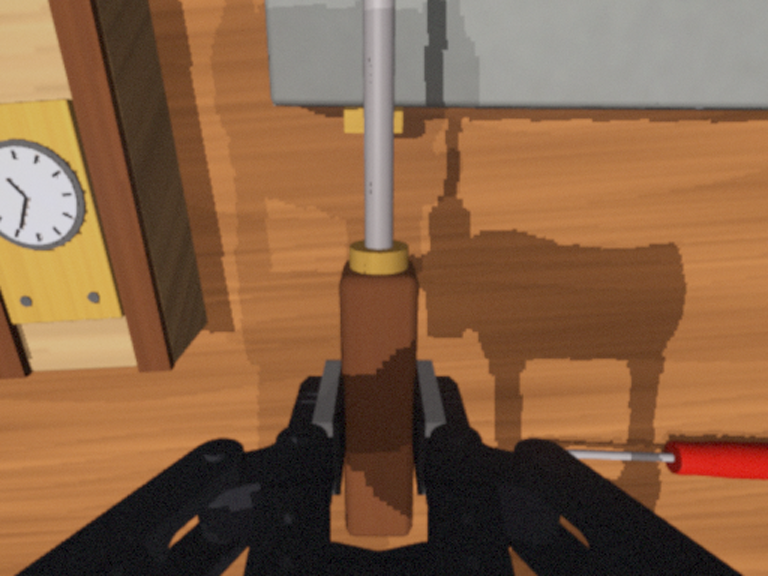

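View pics/t4.png

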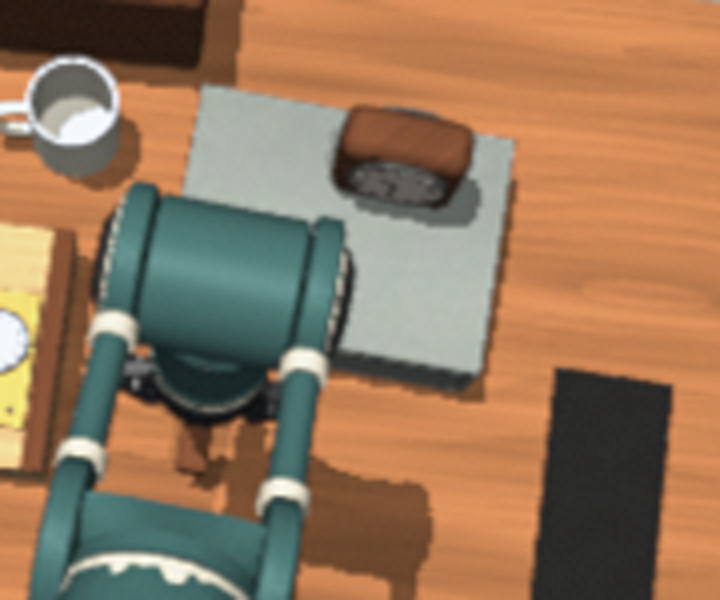

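Run:
```python
from h import *
c=cam("wrist"); st()
f=lambda u,v,z:bp(c,(u+.5)/1.5-.5,(v+.5)/1.5-.5,z)
a=f(344,133.5,.059);b=f(403.5,133.5,.059);print("collar",a.round(4),b.round(4),np.linalg.norm(a-b),(a+b)/2)
p=f(273,103,.08);q=f(766,107.5,.08);d=q-p;print("front",p,q,"yaw",np.degrees(np.arctan2(d[0],-d[1])))
# rod line in tool frame: intersect rays w/ plane tool z = -0.0052
T=c["T_tool_cam"]
for u,v in((378.5,235),(379,60),(379,5)):
    dd=T[:3,:3]@np.array([((u+.5)/1.5-.5-c["cx"])/c["fx"],((v+.5)/1.5-.5-c["cy"])/c["fy"],1]); k=(-.0052-T[2,3])/dd[2]; print((T[:3,3]+k*dd).round(4), "shank width px?")
for u,v in((378.5,272),(378,533)):
    dd=T[:3,:3]@np.array([((u+.5)/1.5-.5-c["cx"])/c["fx"],((v+.5)/1.5-.5-c["cy"])/c["fy"],1]); k=(-.0162-T[2,3])/dd[2]; print("handle ends",(T[:3,3]+k*dd).round(4))
```

```text
t 4.93 p [ 0.5031 -0.0205  0.1693] x [ 0.997 -0.075 -0.011] z [-0.011  0.    -1.   ] F [-0.1  0.1 -1.7] w 0.232 q [-0.09 -0.01  2.02 -0.    1.13  1.56]
collar [ 0.5764 -0.0092  0.059 ] [ 0.5742 -0.0379  0.059 ] 0.028844971152108767 [ 0.57531765 -0.02356201  0.059     ]
front [0.59211255 0.01898045 0.08      ] [ 0.57421706 -0.19565954  0.08      ] yaw -4.7659801269766096
[ 0.0498  0.     -0.0052] shank width px?
[ 0.0949  0.0001 -0.0052] shank width px?
[ 1.072e-01  1.000e-04 -5.200e-03] shank width px?
handle ends [ 0.0423  0.     -0.0162]
handle ends [-0.0458 -0.0001 -0.0162]
```

Run:
```python
from h import *
go([.3975,-.0100,.040],down(np.radians(-4.5)))
```

```text
row [-10.46, -0.26, 13.05, 0.04, 0.64, 0.19] rows>= 4.0
```

servo_tool([
  [[-4, -0.26, 0, 0, 0.65, 0.2], [-8, -0.26, 0, 0, 0.65, 0.2], [-10.5, -0.26, 0, 0, 0.65, 0.2], [-10.5, -0.26, 2, 0, 0.65, 0.2], [-10.5, -0.26, 6, 0, 0.65, 0.2], [-10.5, -0.26, 9, 0, 0.65, 0.2], [-10.5, -0.26, 11.5, 0, 0.65, 0.2], [-10.5, -0.26, 13.05, 0, 0.65, 0.2], [-10.5, -0.26, 13.05, 0, 0.65, 0.2], [-10.5, -0.26, 13.05, 0, 0.65, 0.2], [-10.5, -0.26, 13.05, 0, 0.65, 0.2], [-10.5, -0.26, 13.05, 0, 0.65, 0.2]],
])

```text
time: 5.93
tool_pos: [0.3988, -0.0105, 0.0417]
tcp_rot: [3.138, -0.125, 0.005]
wrist_force: [-0.5, -0.4, -1.2]
width: 0.232
```

Run:
```python
from h import *
st(); go([.3975,-.0100,.040],down(np.radians(-4.5)))
s=bot.read_state();R=Rt.from_rotvec(s["tcp_rot"]).as_matrix(); tip=s["tool_pos"]+R@[.153,0,-.0045]; print("tip",tip)
c=cam("top");print("tip px",pj(c,tip));crop(c,"t5",240,150,340,230,7)
c=cam("side");print("tip px",pj(c,tip));crop(c,"s5",200,150,300,230,7)
```

```text
t 5.93 p [ 0.3988 -0.0105  0.0417] x [ 0.997 -0.079  0.003] z [ 0.003 -0.001 -1.   ] F [-0.5 -0.4 -1.2] w 0.232 q [-0.09 -0.06  2.34 -0.    0.85  1.56]
row [-0.13, -0.04, 0.17, 0.04, -0.2, -0.05] rows>= 0.1
tip [ 0.5512714  -0.02262086  0.04671904]
tip px [271.0531961 193.8994162]
tip px [258.13040363 192.93512285]
```

View pics/t5.png

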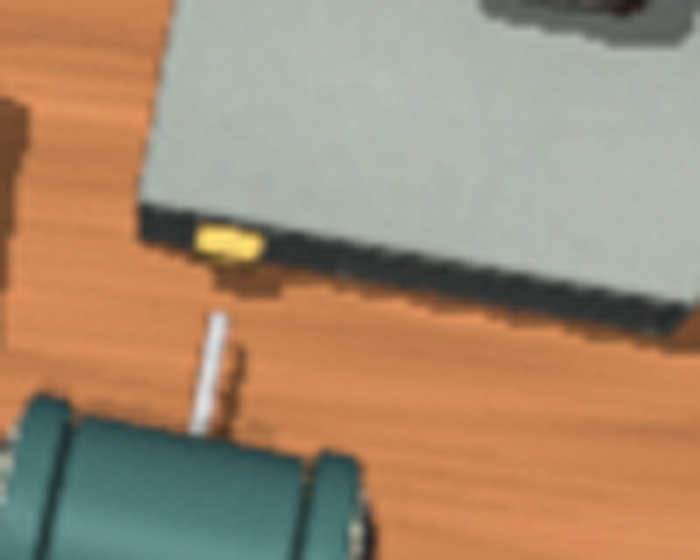

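View pics/s5.png

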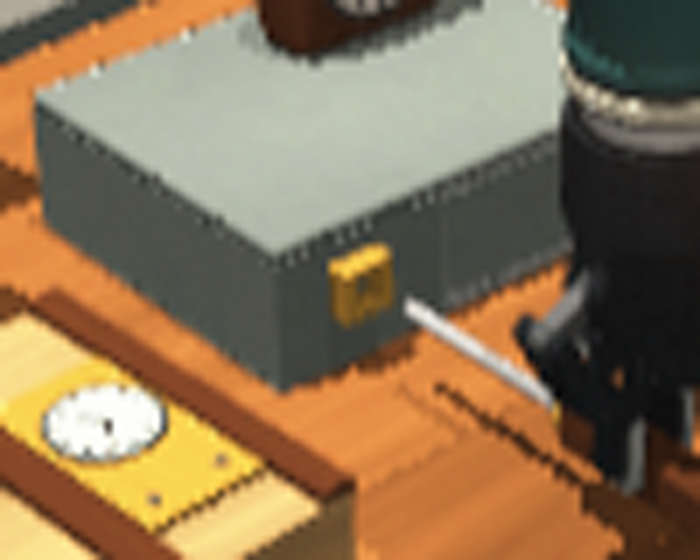

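servo_tool([
  [[0, -0.02, 0.2, 0, -0.2, 0], [0, -0.02, 0.2, 0, -0.2, 0], [0.5, -0.02, 0.2, 0, -0.2, 0], [1.2, -0.02, 0.2, 0, -0.2, 0], [2, -0.02, 0.2, 0, -0.2, 0], [3, -0.02, 0.2, 0, -0.2, 0], [4, -0.02, 0.2, 0, -0.2, 0], [5, -0.02, 0.2, 0, -0.2, 0], [5, -0.02, 0.2, 0, -0.2, 0], [5, -0.02, 0.2, 0, -0.2, 0]],
])

```text
time: 6.87
tool_pos: [0.4493, -0.0141, 0.0397]
tcp_rot: [3.138, -0.124, -0.001]
wrist_force: [-1.0, -0.5, -1.7]
width: 0.231
```

Run:
```python
from h import *
st(); c=cam("wrist"); crop(c,"w6",0,0,512,384,1.5)
c=cam("side");crop(c,"s6",200,150,300,230,7)
s=bot.read_state();R=Rt.from_rotvec(s["tcp_rot"]).as_matrix(); print("tip",s["tool_pos"]+R@[.153,0,-.0045])
```

```text
t 6.87 p [ 0.4493 -0.0141  0.0397] x [ 0.997 -0.079 -0.   ] z [-0.001 -0.001 -1.   ] F [-1.  -0.5 -1.7] w 0.231 q [-0.09  0.05  2.24 -0.    0.85  1.56]
tip [ 0.60043578 -0.02605496  0.04358763]
```

View pics/w6.png

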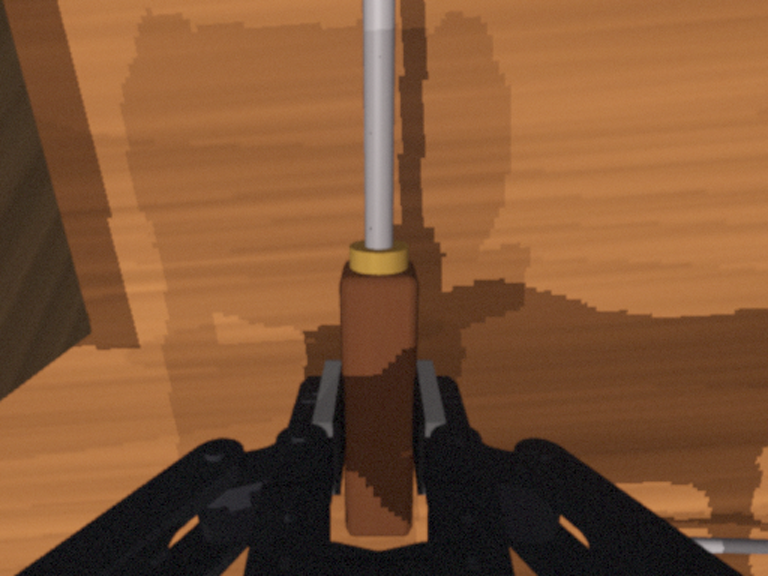

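View pics/s6.png

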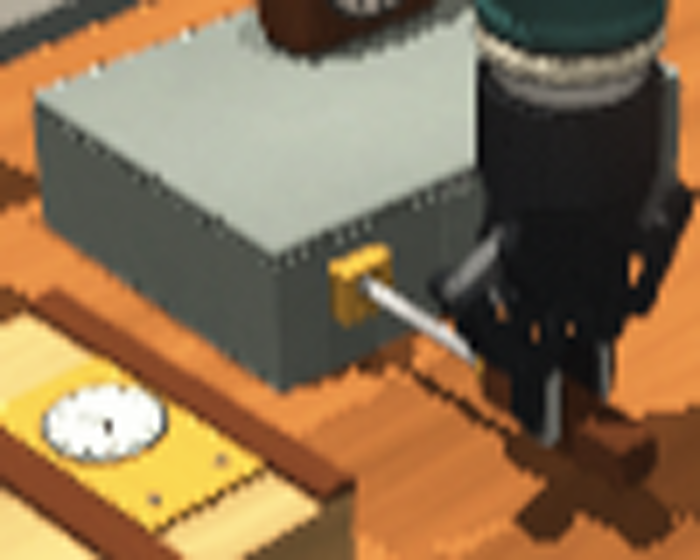

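servo_tool([
  [[0.8, 0, 0, 0, 0, 0], [1.6, 0, 0, 0, 0, 0], [2.4, 0, 0, 0, 0, 0], [3.2, 0, 0, 0, 0, 0], [3.7, 0, 0, 0, 0, 0], [4.1, 0, 0, 0, 0, 0], [4.3, 0, 0, 0, 0, 0], [4.3, 0, 0, 0, 0, 0]],
])

```text
time: 7.63
tool_pos: [0.4892, -0.0172, 0.0385]
tcp_rot: [3.139, -0.124, -0.01]
wrist_force: [-4.4, 0.8, 2.0]
width: 0.236
```

servo_tool([
  [[0.2, 0, 0, 0, 0, 0], [0.4, 0, 0, 0, 0, 0], [0.5, 0, 0, 0, 0, 0], [0.5, 0, 0, 0, 0, 0]],
])

```text
time: 7.97
tool_pos: [0.4932, -0.0175, 0.038]
tcp_rot: [3.139, -0.124, -0.014]
wrist_force: [-4.4, 0.7, 0.9]
width: 0.233
```

Run:
```python
from h import *
st(); c=cam("side");crop(c,"s7",180,130,320,230,5)
s=bot.read_state();R=Rt.from_rotvec(s["tcp_rot"]).as_matrix(); print("tip",s["tool_pos"]+R@[.153,0,-.0045])
```

```text
t 7.97 p [ 0.4932 -0.0175  0.038 ] x [ 0.997 -0.079 -0.009] z [-0.009  0.    -1.   ] F [-4.4  0.7  0.9] w 0.233 q [-0.09  0.14  2.15 -0.    0.86  1.56]
tip [ 0.64563535 -0.02955485  0.04117236]
```

View pics/s7.png

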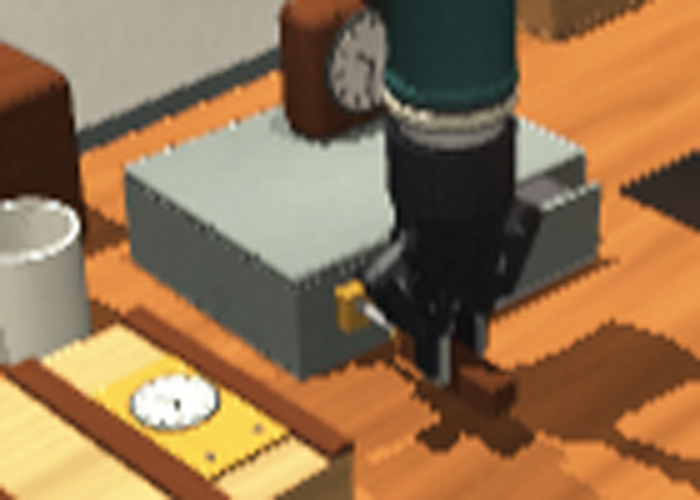

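servo_tool([
  [[0, 0, 0, 0, 0, 0], [0, 0, 0, 0, 0, 0], [0, 0, 0, 0, 0, 0], [0, 0, 0, 0, 0, 0], [0, 0, 0, 0, 0, 0], [0, 0, 0, 0, 0, 0], [0, 0, 0, 0, 0, 0], [0, 0, 0, 0, 0, 0]],
])

```text
time: 8.68
tool_pos: [0.493, -0.0175, 0.038]
tcp_rot: [3.139, -0.124, -0.014]
wrist_force: [-4.2, 0.4, -0.8]
width: 0.237
```

Run:
```python
from h import *
st(); c=cam("top");crop(c,"t8",230,110,380,230,5)
```

```text
t 8.68 p [ 0.493  -0.0175  0.038 ] x [ 0.997 -0.079 -0.009] z [-0.009  0.    -1.   ] F [-4.2  0.4 -0.8] w 0.237 q [-0.09  0.14  2.15 -0.    0.86  1.56]
```

View pics/t8.png

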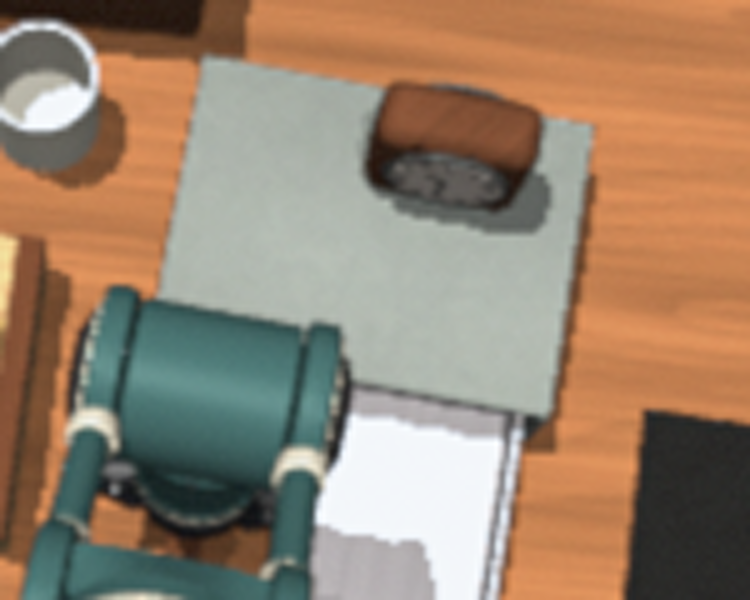

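servo_tool([
  [[-1, 0, 0, 0, 0, 0], [-2, 0, 0, 0, 0, 0], [-3.5, 0, 0, 0, 0, 0], [-5, 0, 0, 0, 0, 0], [-6.5, 0, 0, 0, 0, 0], [-8, 0, 0, 0, 0, 0], [-9, 0, 0, 0, 0, 0], [-9.5, 0, 0, 0, 0, 0], [-9.5, 0, 0, 0, 0, 0], [-9.5, 0, 0, 0, 0, 0]],
])

```text
time: 9.57
tool_pos: [0.3991, -0.0101, 0.0393]
tcp_rot: [3.139, -0.124, -0.01]
wrist_force: [1.0, 0.2, -1.1]
width: 0.236
```

Run:
```python
from h import *
st(); c=cam("top");crop(c,"t9",230,110,400,270,4.5)
c=cam("side");crop(c,"s9",180,130,320,230,5)
```

```text
t 9.57 p [ 0.3991 -0.0101  0.0393] x [ 0.997 -0.079 -0.007] z [-0.007 -0.    -1.   ] F [ 1.   0.2 -1.1] w 0.236 q [-0.09 -0.04  2.34 -0.    0.85  1.56]
```

View pics/t9.png

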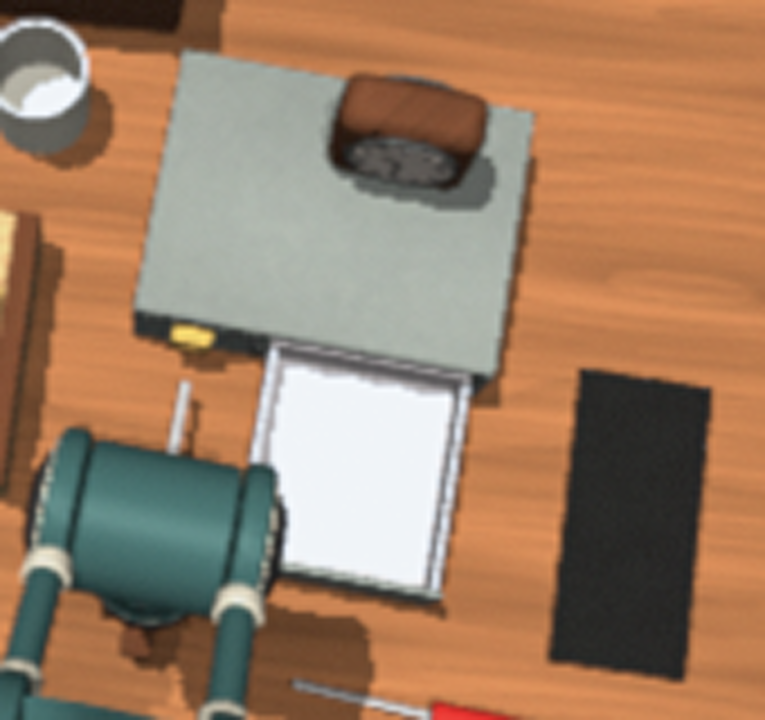

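View pics/s9.png

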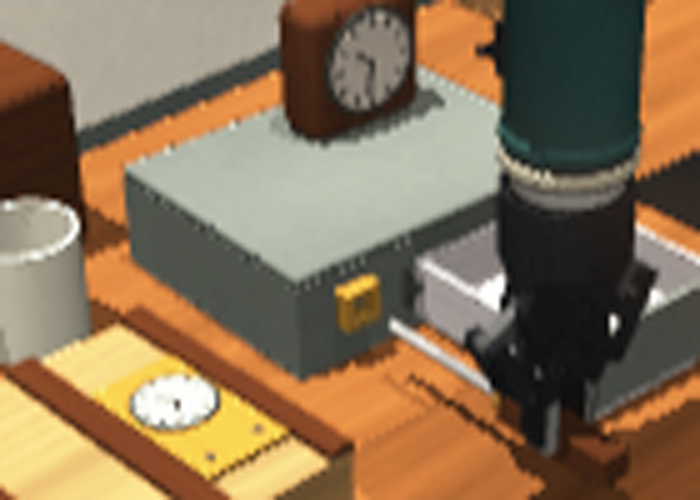

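Run:
```python
from fit import *
t=cam("top")
M=[[.11,.05,.003],[.11,-.05,.003],[-.11,-.05,.003],[-.11,.05,.003]]
m=fit([(t,M,px([(582,370),(710,388),(685,680),(550,660)],4.5,230,110))],[.48,-.35,-.08])
go([.399,-.010,.15],down(m[2]));go([.457,-.356,.15],down(m[2]))
```

```text
[ 0.4901 -0.3592 -0.0417] -2.39
[[-0.6, -0.7], [0.7, -0.3], [0.3, 0.6], [-0.4, 0.3]]
row [-0.13, -0.0, -11.08, 0.03, 0.41, -2.14] rows>= 2.7
row [8.38, 34.03, -11.12, 0.03, 0.41, -2.14] rows>= 8.8
```

servo_tool([
  [[0, 0, -2.5, 0, 0.4, 0], [0, 0, -6, 0, 0.4, 0], [0, 0, -10, 0, 0.4, 0], [0, 3, -11, 0, 0.4, -1], [1, 7, -11, 0, 0.4, -1], [2, 11, -11, 0, 0.4, -1], [3, 15, -11, 0, 0.4, -1], [4, 19, -11, 0, 0.4, -1], [5, 23, -11, 0, 0.4, -1], [6, 27, -11, 0, 0.4, -1], [7, 31, -11, 0, 0.4, -1], [8.4, 34, -11, 0, 0.4, -1], [8.4, 34, -11, 0, 0.4, -1], [8.4, 34, -11, 0, 0.4, -1]],
])

```text
time: 10.88
tool_pos: [0.4577, -0.3578, 0.1482]
tcp_rot: [3.14, -0.101, -0.001]
wrist_force: [-0.0, 1.3, -2.0]
width: 0.233
```

Run:
```python
from h import *
st(); go([.457,-.356,.0093],down(np.radians(-4)))
```

```text
t 10.88 p [ 0.4577 -0.3578  0.1482] x [ 0.998 -0.064 -0.001] z [-0.001 -0.    -1.   ] F [-0.   1.3 -2. ] w 0.233 q [-0.71  0.15  1.9  -0.    1.09  0.93]
row [-0.08, -0.17, 13.89, 0.01, 0.03, 0.33] rows>= 3.3
```

servo_tool([
  [[-0.1, -0.15, 4, 0, 0, 0], [-0.1, -0.15, 8, 0, 0, 0], [-0.1, -0.15, 11, 0, 0, 0], [-0.1, -0.15, 13, 0, 0, 0], [-0.1, -0.15, 13.6, 0, 0, 0], [-0.1, -0.15, 13.8, 0, 0, 0], [-0.1, -0.15, 13.8, 0, 0, 0], [-0.1, -0.15, 13.8, 0, 0, 0]],
])

```text
time: 11.55
tool_pos: [0.4574, -0.3559, 0.011]
tcp_rot: [3.139, -0.099, 0.001]
wrist_force: [-0.2, 0.7, -2.3]
width: 0.234
```

servo_tool([
  [[0, 0, 0.1, 0, 0, 0], [0, 0, 0.25, 0, 0, 0], [0, 0, 0.25, 0, 0, 0], [0, 0, 0.25, 0, 0, 0]],
])

```text
time: 11.88
tool_pos: [0.4578, -0.3559, 0.0089]
tcp_rot: [3.139, -0.099, 0.002]
wrist_force: [-0.3, 1.5, -0.6]
width: 0.236
```

Release: open partially, then lift.

servo_tool([
  [[0, 0, 0, 0, 0, 0], [0, 0, 0, 0, 0, 0], [0, 0, 0, 0, 0, 0], [0, 0, 0, 0, 0, 0], [0, 0, 0, 0, 0, 0], [0, 0, 0, 0, 0, 0], [0, 0, -2, 0, 0, 0], [0, 0, -5, 0, 0, 0], [0, 0, -9, 0, 0, 0], [0, 0, -13, 0, 0, 0], [0, 0, -17, 0, 0, 0], [0, 0, -17, 0, 0, 0]],
], claw=6)

```text
time: 12.88
tool_pos: [0.4622, -0.3596, 0.1892]
tcp_rot: [3.129, -0.099, 0.022]
wrist_force: [1.6, -0.5, 1.3]
width: 0.703
```

Run:
```python
from h import *
st(); c=cam("wrist"); crop(c,"w10",0,0,512,384,1.5)
```

```text
t 12.88 p [ 0.4622 -0.3596  0.1892] x [ 0.998 -0.063  0.014] z [ 0.014 -0.012 -1.   ] F [ 1.6 -0.5  1.3] w 0.703 q [-0.7   0.11  1.86 -0.    1.15  0.93]
```

View pics/w10.png

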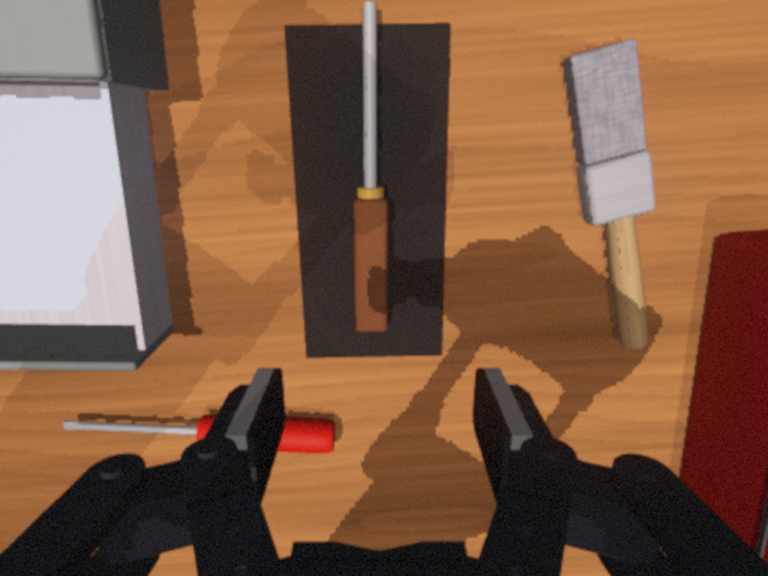

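Run:
```python
from h import *
go([.58,.22,.25],down(np.radians(-.5)))
```

```text
row [8.3, -58.44, -6.84, 0.5, -0.62, -3.12] rows>= 14.2
```

servo_tool([
  [[0, -4, -4, 0.5, -0.6, -3], [0, -8, -6.8, 0.5, -0.6, -3], [0, -12, -6.8, 0.5, -0.6, -3], [0, -16, -6.8, 0.5, -0.6, -3], [0, -20, -6.8, 0.5, -0.6, -3], [1, -24, -6.8, 0.5, -0.6, -3], [2, -28, -6.8, 0.5, -0.6, -3], [3, -32, -6.8, 0.5, -0.6, -3], [4, -36, -6.8, 0.5, -0.6, -3], [5, -40, -6.8, 0.5, -0.6, -3], [6, -44, -6.8, 0.5, -0.6, -3], [7, -48, -6.8, 0.5, -0.6, -3], [8, -52, -6.8, 0.5, -0.6, -3], [8.3, -56, -6.8, 0.5, -0.6, -3], [8.3, -58.4, -6.8, 0.5, -0.6, -3], [8.3, -58.4, -6.8, 0.5, -0.6, -3], [8.3, -58.4, -6.8, 0.5, -0.6, -3], [8.3, -58.4, -6.8, 0.5, -0.6, -3]],
], claw=0)

```text
time: 14.43
tool_pos: [0.5792, 0.2193, 0.248]
tcp_rot: [3.14, -0.016, -0.003]
wrist_force: [0.3, 0.1, -0.9]
width: 0.001
```

Run:
```python
from h import *
st(); c=cam("wrist"); crop(c,"w11",0,0,512,384,1.5)
```

```text
t 14.43 p [0.5792 0.2193 0.248 ] x [ 1.    -0.01  -0.002] z [-0.002 -0.001 -1.   ] F [ 0.3  0.1 -0.9] w 0.001 q [ 0.32  0.15  1.71 -0.    1.29  1.9 ]
```

View pics/w11.png

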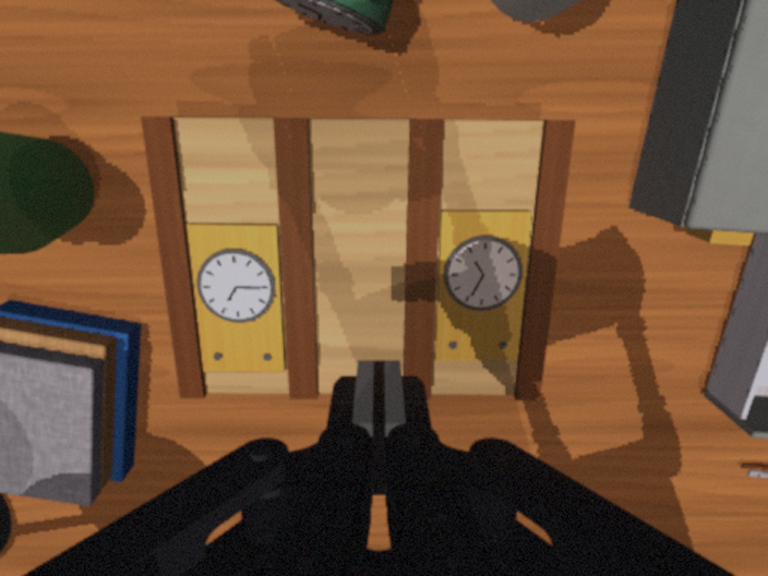

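Run:
```python
from fit import *
c=cam("wrist"); U=lambda a:px(a,1.5,0,0)
R=[[.1,.135,.066],[.1,-.135,.066],[-.1,-.135,.066],[-.1,.135,.066]]
r=fit([(c,R,U([(143,117),(574,122),(543,398),(181,397)]))],[.56,.23,0])
D=[[.055,.03,.066],[.055,-.03,.066],[-.055,-.03,.066],[-.055,.03,.066]]
a=fit([(c,D,U([(188,224),(278,223),(285,372),(203,373)]))],[.54,.31,0])
b=fit([(c,D,U([(441,210),(530,210),(518,362),(436,361)]))],[.54,.15,0])
# tool target behind right dial
go([.62,b[1],.15],down(r[2])); go([.62,a[1],.15],down(r[2]))
```

```text
[ 0.5601  0.2307 -0.0177] -1.01
[[-0.6, -0.2], [2.3, -1.5], [-1.1, 1.7], [0.2, 1.1]]
[ 0.5394  0.3165 -0.0264] -1.51
[[-0.5, -0.3], [-0.1, 1.2], [0.2, 0.2], [0.4, -1.1]]
[ 0.5466  0.1476 -0.0023] -0.13
[[-0.4, 0.6], [1.0, 0.1], [-0.1, -1.1], [-0.3, 0.0]]
row [4.13, 7.01, 9.88, 0.04, 0.05, 0.32] rows>= 3.1
row [3.93, -9.88, 9.87, 0.04, 0.05, 0.32] rows>= 3.5
```

servo_tool([
  [[3, 4, 0, 0, 0, 0.3], [5.3, 7, 3, 0, 0, 0.3], [5.3, 7, 7, 0, 0, 0.3], [5.3, 7, 11, 0, 0, 0.3], [5.3, 7, 14.5, 0, 0, 0.3], [5.3, 7, 16.5, 0, 0, 0.3], [5.3, 7, 17.5, 0, 0, 0.3], [5.3, 7, 18, 0, 0, 0.3], [5.3, 7, 18.3, 0, 0, 0.3], [5.3, 7, 18.3, 0, 0, 0.3], [5.3, 7, 18.3, 0, 0, 0.3]],
])

```text
time: 15.45
tool_pos: [0.6334, 0.1477, 0.0683]
tcp_rot: [3.141, -0.027, 0.005]
wrist_force: [-0.2, 0.1, 0.1]
width: 0.004
```

Run:
```python
from h import *
st(); c=cam("wrist"); crop(c,"w12",0,0,512,384,1.5); go([.534,.1486,.063],down(np.radians(-.6)))
```

```text
t 15.45 p [0.6334 0.1477 0.0683] x [ 1.    -0.017  0.003] z [ 0.003 -0.    -1.   ] F [-0.2  0.1  0.1] w 0.004 q [ 0.19  0.36  1.8  -0.    0.98  1.78]
row [-9.94, 0.1, 0.5, -0.0, -0.18, -0.39] rows>= 2.4
```

View pics/w12.png

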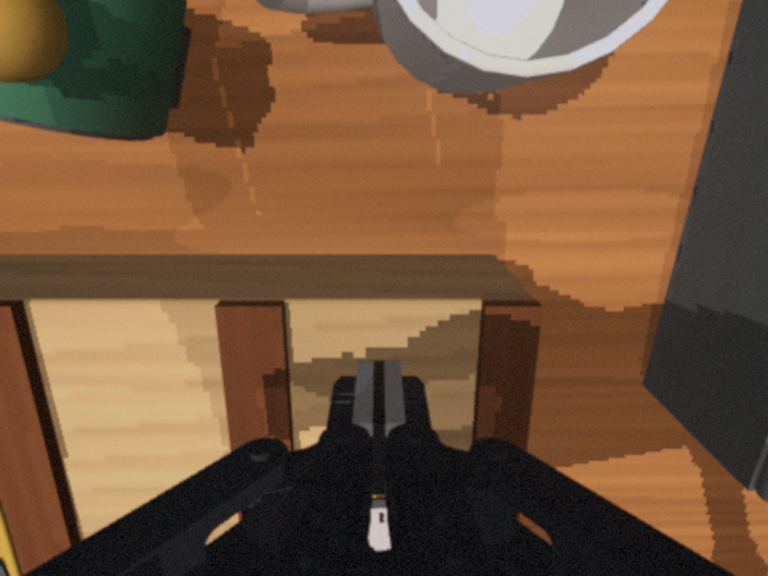

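servo_tool([
  [[0, 0.05, 0.4, 0, -0.2, -0.2], [0, 0.05, 0.55, 0, -0.2, -0.2], [0, 0.05, 0.55, 0, -0.2, -0.2], [-1, 0.05, 0.55, 0, -0.2, -0.2], [-2, 0.05, 0.55, 0, -0.2, -0.2], [-3, 0.05, 0.55, 0, -0.2, -0.2], [-4, 0.05, 0.55, 0, -0.2, -0.2], [-4.8, 0.05, 0.55, 0, -0.2, -0.2], [-5.6, 0.05, 0.55, 0, -0.2, -0.2], [-6.4, 0.05, 0.55, 0, -0.2, -0.2], [-7.2, 0.05, 0.55, 0, -0.2, -0.2], [-7.9, 0.05, 0.55, 0, -0.2, -0.2], [-8.4, 0.05, 0.55, 0, -0.2, -0.2], [-8.6, 0.05, 0.55, 0, -0.2, -0.2], [-8.6, 0.05, 0.55, 0, -0.2, -0.2]],
])

```text
time: 16.75
tool_pos: [0.5468, 0.1489, 0.0626]
tcp_rot: [-3.141, 0.021, 0.001]
wrist_force: [0.3, 0.7, 0.7]
width: -0.005
```

Run:
```python
from h import *
st(); c=cam("side");crop(c,"s12",120,150,270,260,5)
```

```text
t 16.75 p [0.5468 0.1489 0.0626] x [ 1.    -0.014 -0.001] z [-0.001  0.    -1.   ] F [0.3 0.7 0.7] w -0.005 q [0.22 0.22 1.99 0.   0.93 1.81]
```

View pics/s12.png

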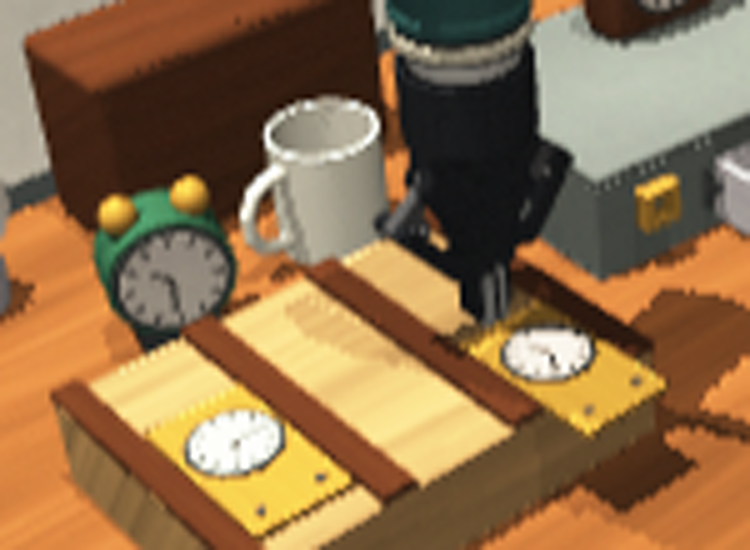

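servo_tool([
  [[-0.4, 0, 0, 0, 0, 0], [-0.8, 0, 0, 0, 0, 0], [-1.1, 0, 0, 0, 0, 0], [-1.1, 0, 0, 0, 0, 0], [-1.1, 0, 0, 0, 0, 0]],
])

```text
time: 17.22
tool_pos: [0.5351, 0.1489, 0.0622]
tcp_rot: [3.141, -0.022, -0.004]
wrist_force: [0.0, -0.6, -0.1]
width: -0.003
```

Run:
```python
from h import *
st(); c=cam("side");crop(c,"s13",120,150,270,260,5)
c=cam("top");crop(c,"t13",140,130,260,230,6)
```

```text
t 17.22 p [0.5351 0.1489 0.0622] x [ 1.    -0.014 -0.003] z [-0.003 -0.    -1.   ] F [ 0.  -0.6 -0.1] w -0.003 q [0.23 0.21 2.01 0.   0.93 1.81]
```

View pics/s13.png

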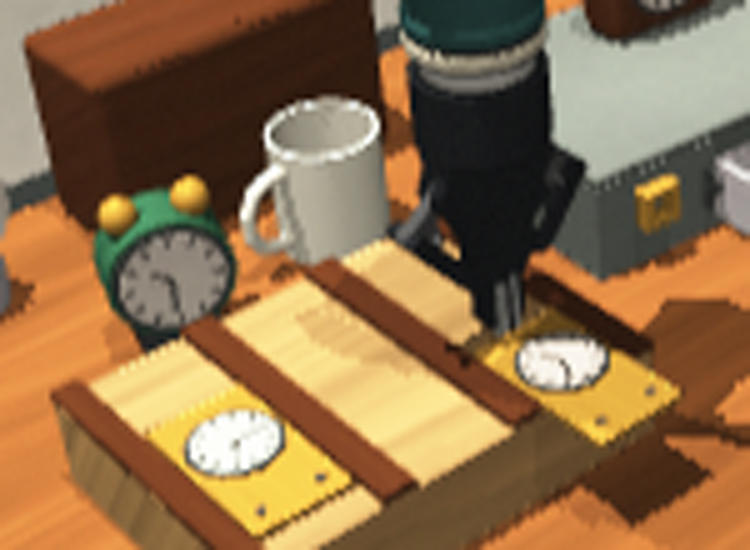

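View pics/t13.png

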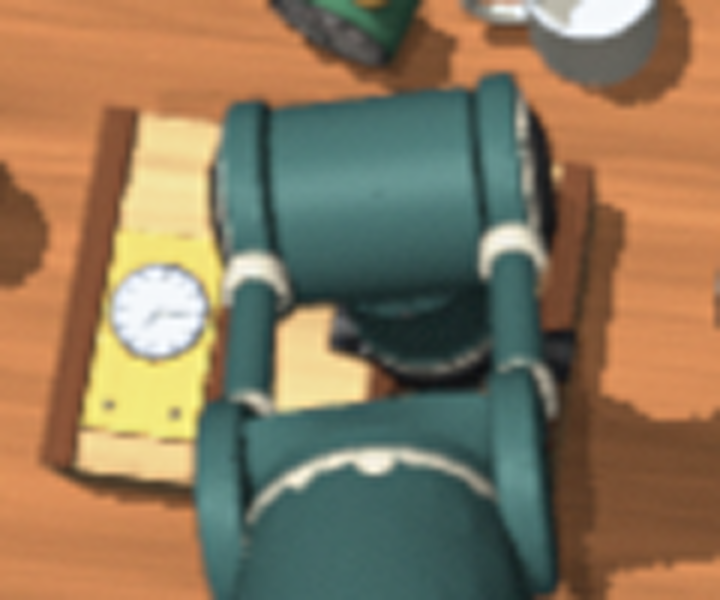

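Run:
```python
from h import *
c=cam("side")
f=lambda u,v:bp(c,(u+.5)/5-.5+120,(v+.5)/5-.5+150,.066)
print(f(603,444),f(682,390)); print("rack fr",f(418,488),f(536,412))
```

```text
[0.41112333 0.18269061 0.066     ] [0.41348877 0.12198316 0.066     ]
rack fr [0.45353633 0.27257299 0.066     ] [0.45636555 0.19025737 0.066     ]
```

servo_tool([
  [[0.4, 0, 0, 0, 0, 0], [0.4, 0, -2, 0, 0, 0], [0, 0, -6, 0, 0, 0], [-4, 0, -7, 0, 0, 0], [-8, 0, -7, 0, 0, 0], [-9.8, 0, -7, 0, 0, 0], [-9.8, 0, -7, 0, 0, 0], [-9.8, 0, -7, 0, 0, 0], [-9.8, 0, -7, 0, 0, 0]],
], claw=8.5)

```text
time: 18.12
tool_pos: [0.4387, 0.1504, 0.1328]
tcp_rot: [-3.141, 0.021, 0.001]
wrist_force: [0.2, 0.1, -0.1]
width: 0.999
```

Run:
```python
from h import *
st(); c=cam("wrist"); crop(c,"w14",0,0,512,384,1.5)
```

```text
t 18.12 p [0.4387 0.1504 0.1328] x [ 1.    -0.014 -0.001] z [-0.001  0.    -1.   ] F [ 0.2  0.1 -0.1] w 0.999 q [ 0.28 -0.05  2.14  0.    1.05  1.86]
```

View pics/w14.png

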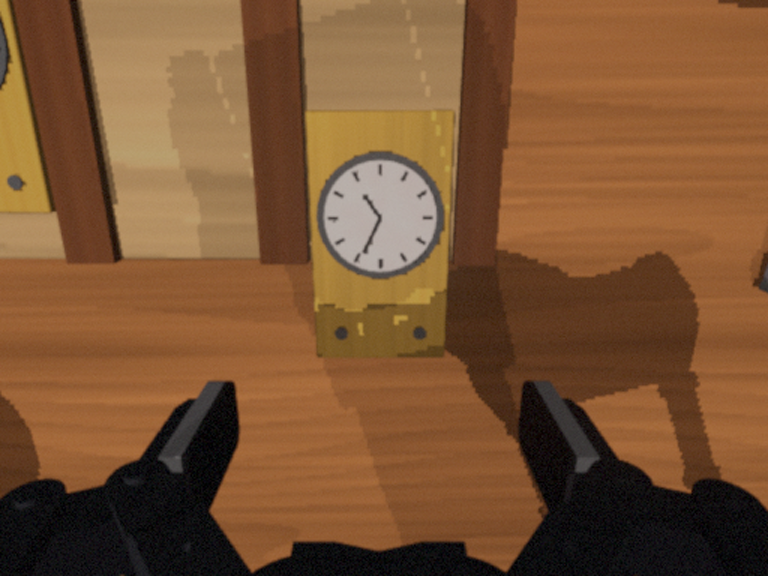

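Run:
```python
from fit import *
c=cam("wrist"); U=lambda a:px(a,1.5,0,0)
D=[[.055,.03,.066],[.055,-.03,.066],[-.055,-.03,.066],[-.055,.03,.066]]
b=fit([(c,D,U([(306,110),(454,110),(444,356),(317,356)]))],[.46,.15,0])
print("rack edge",[bp(c,*U((u,264)),.066).round(4) for u in (285,480)])
```

```text
[ 0.4682  0.1493 -0.0112] -0.64
[[-1.0, -0.5], [1.1, -0.8], [0.3, 1.4], [-0.4, 1.6]]
rack edge [array([0.4598, 0.1912, 0.066 ]), array([0.4586, 0.1057, 0.066 ])]
```

servo_tool([
  [[0.2, 0.1, 2, 0, 0, 0], [0.2, 0.1, 5, 0, 0, 0], [0.2, 0.1, 7, 0, 0, 0], [0.2, 0.1, 8, 0, 0, 0], [0.2, 0.1, 8.2, 0, 0, 0], [0.2, 0.1, 8.2, 0, 0, 0], [0.2, 0.1, 8.2, 0, 0, 0]],
])

```text
time: 18.8
tool_pos: [0.4421, 0.1496, 0.0515]
tcp_rot: [-3.141, 0.022, 0.0]
wrist_force: [0.3, -0.0, -0.6]
width: 0.99
```

Run:
```python
from h import *
st(); go([.44,.1493,.0515],down(np.radians(-.64)))
```

```text
t 18.8 p [0.4421 0.1496 0.0515] x [ 1.    -0.014 -0.   ] z [-0.  0. -1.] F [ 0.3 -0.  -0.6] w 0.99 q [0.27 0.06 2.2  0.   0.88 1.86]
row [-0.21, 0.03, 0.0, -0.02, 0.0, -0.18] rows>= 0.1
```

Close on the dial.

servo_tool([
  [[-0.15, 0, 0, 0, 0, 0], [-0.15, 0, 0, 0, 0, 0], [-0.15, 0, 0, 0, 0, 0], [-0.15, 0, 0, 0, 0, 0], [-0.15, 0, 0, 0, 0, 0], [-0.15, 0, 0, 0, 0, 0], [-0.15, 0, 0, 0, 0, 0], [-0.15, 0, 0, 0, 0, 0]],
], claw=5, grip_force=100)

```text
time: 19.47
tool_pos: [0.4419, 0.15, 0.0537]
tcp_rot: [-3.14, 0.022, -0.004]
wrist_force: [-3.4, -0.4, 8.2]
width: 0.662
```

Run:
```python
from h import *
st(); c=cam("wrist"); crop(c,"w15",0,0,512,384,1.5)
c=cam("side");crop(c,"s15",150,150,300,260,5)
```

```text
t 19.47 p [0.4419 0.15   0.0537] x [ 1.    -0.014  0.003] z [ 0.003  0.001 -1.   ] F [-3.4 -0.4  8.2] w 0.662 q [0.27 0.06 2.2  0.   0.88 1.86]
```

View pics/w15.png

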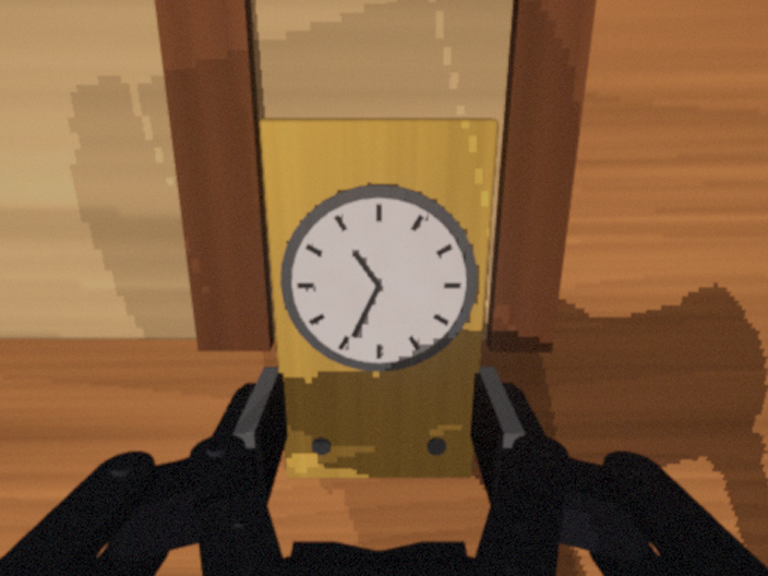

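View pics/s15.png

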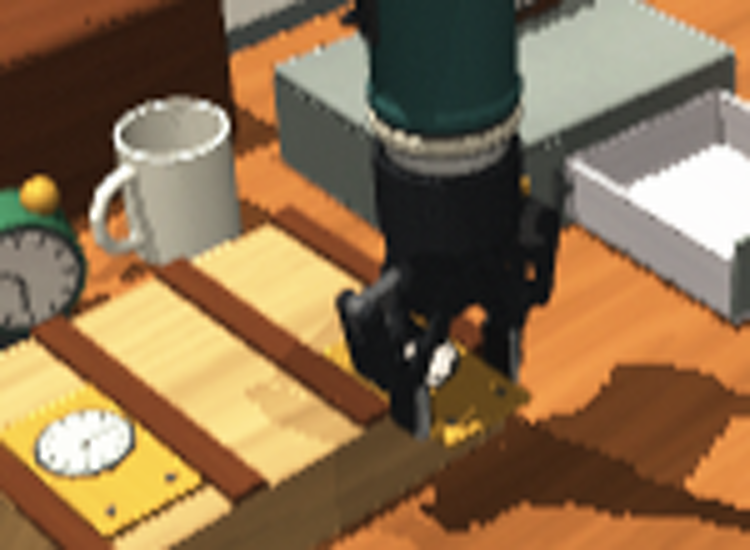

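servo_tool([
  [[0, 0, -0.5, 0, 0, 0], [0, 0, -1.2, 0, 0, 0], [0, 0, -2.5, 0, 0, 0], [0, 0, -4, 0, 0, 0], [0, 0, -6, 0, 0, 0], [0, 0, -7, 0, 0, 0], [0, 0, -7, 0, 0, 0]],
])

```text
time: 20.15
tool_pos: [0.444, 0.1506, 0.1269]
tcp_rot: [-3.139, 0.022, -0.014]
wrist_force: [1.1, -0.3, -2.1]
width: 0.662
```

Run:
```python
from h import *
st(); c=cam("wrist"); crop(c,"w16",0,0,512,384,1.5)
c=cam("side");crop(c,"s16",150,120,300,230,5)
c=cam("top"); crop(c,"t16",240,180,400,270,4.5)
```

```text
t 20.15 p [0.444  0.1506 0.1269] x [ 1.    -0.014  0.009] z [ 0.009  0.003 -1.   ] F [ 1.1 -0.3 -2.1] w 0.662 q [ 0.27 -0.04  2.15  0.    1.03  1.86]
```

View pics/w16.png

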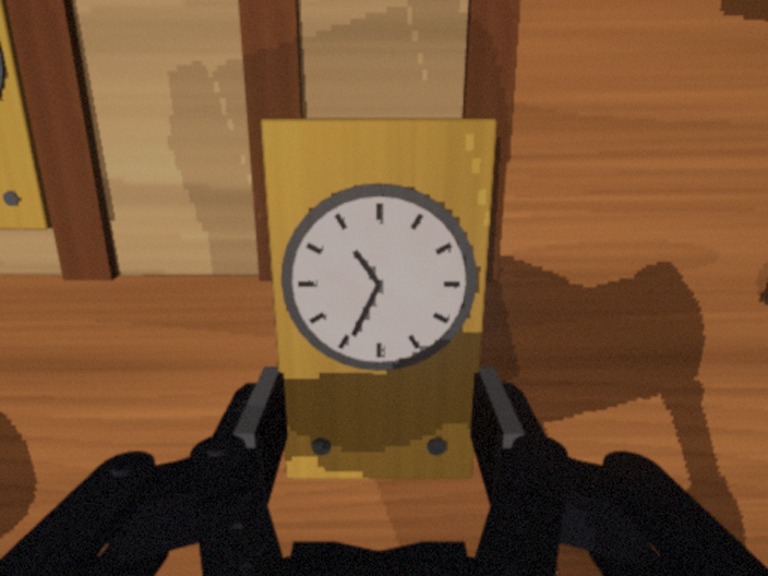

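View pics/s16.png

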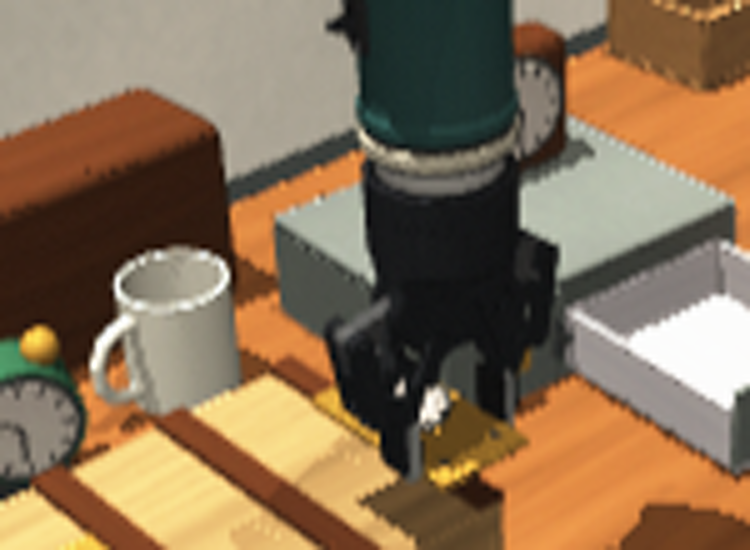

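View pics/t16.png

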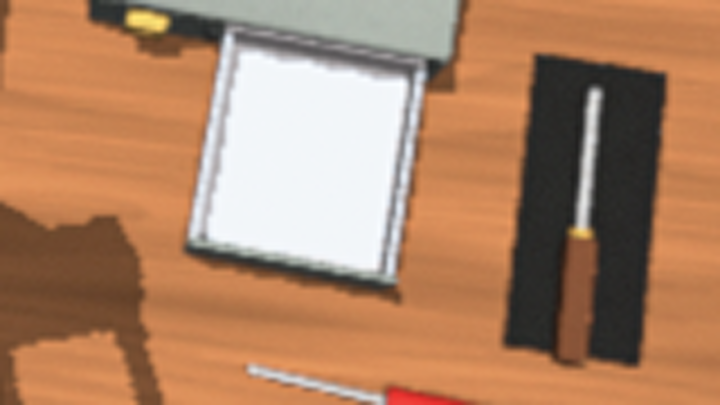

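Run:
```python
from fit import *
c=cam("top"); U=lambda a:px(a,4.5,240,180)
for u in [(188,248),(395,284)]: print("panel bottom/outer edge top z.068",bp(c,*U(u),.068))
for u in [(232,28),(427,62)]: print("rear top outer z.05",bp(c,*U(u),.05))
for u in [(240,44),(409,76),(381,272),(205,238)]: print("floor z.01",bp(c,*U(u),.01))
```

```text
panel bottom/outer edge top z.068 [ 0.42082305 -0.06799835  0.068     ]
panel bottom/outer edge top z.068 [ 0.41186937 -0.2129613   0.068     ]
rear top outer z.05 [ 0.58446052 -0.0848408   0.05      ]
rear top outer z.05 [ 0.57500306 -0.2267519   0.05      ]
floor z.01 [ 0.58222562 -0.09431261  0.01      ]
floor z.01 [ 0.57191666 -0.22104129  0.01      ]
floor z.01 [ 0.42517629 -0.21157278  0.01      ]
floor z.01 [ 0.43562246 -0.08237126  0.01      ]
```

Run:
```python
from h import *
go([.4728,-.147,.125],down(np.radians(-4.5)))
```

```text
row [3.63, 29.61, -0.25, -0.03, -0.05, 3.68] rows>= 7.2
```

servo_tool([
  [[0, 3, -0.5, 0, 0, 3.7], [0, 6, -0.5, 0, 0, 3.7], [0, 9, -0.5, 0, 0, 3.7], [0, 12, -0.5, 0, 0, 3.7], [1, 15, -0.5, 0, 0, 3.7], [2, 18, -0.5, 0, 0, 3.7], [3, 21, -0.5, 0, 0, 3.7], [3.6, 24, -0.5, 0, 0, 3.7], [3.6, 27, -0.5, 0, 0, 3.7], [3.6, 29, -0.5, 0, 0, 3.7], [3.6, 29.6, -0.5, 0, 0, 3.7], [3.6, 29.6, -0.5, 0, 0, 3.7], [3.6, 29.6, -0.5, 0, 0, 3.7]],
])

```text
time: 21.43
tool_pos: [0.4716, -0.1462, 0.1263]
tcp_rot: [-3.137, 0.125, 0.002]
wrist_force: [0.3, 0.9, -2.1]
width: 0.662
```

Run:
```python
from h import *
st(); c=cam("wrist"); crop(c,"w17",0,0,512,384,1.5);go([.4728,-.147,.006],down(np.radians(-4.5)))
```

```text
t 21.43 p [ 0.4716 -0.1462  0.1263] x [ 0.997 -0.08  -0.001] z [-0.001  0.002 -1.   ] F [ 0.3  0.9 -2.1] w 0.662 q [-0.35  0.01  2.09  0.    1.04  1.3 ]
row [0.12, 0.13, 12.06, -0.1, 0.06, -0.01] rows>= 2.9
```

View pics/w17.png

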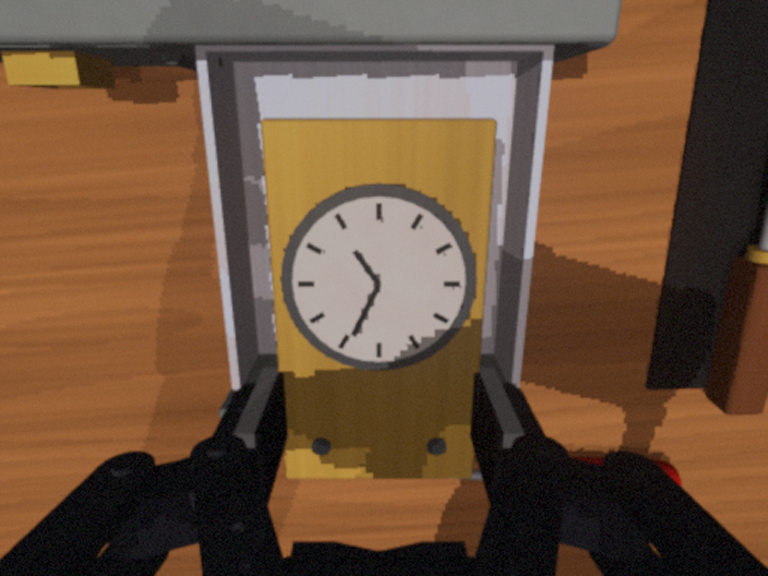

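Run:
```python
from h import *
c=cam("wrist"); f=lambda u,v,z:bp(c,(u+.5)/1.5-.5,(v+.5)/1.5-.5,z).round(4)
print("rear top z.05",f(376,52,.05),"rear floor",f(376,75,.01)); print("side rims inner z .05",f(222,200,.05),f(532,200,.05)); print("front panel floor/inner?",f(250,354,.05),f(250,354,.068),f(227,405,.068))
```

```text
rear top z.05 [ 0.5776 -0.153   0.05  ] rear floor [ 0.5721 -0.1523  0.01  ]
side rims inner z .05 [ 0.5238 -0.0807  0.05  ] [ 0.5131 -0.2166  0.05  ]
front panel floor/inner? [ 0.4484 -0.0808  0.05  ] [ 0.457  -0.0867  0.068 ] [ 0.4318 -0.0718  0.068 ]
```

servo_tool([
  [[0.1, 0, 3, 0, 0, 0], [0.1, 0, 6.5, 0, 0, 0], [0.1, 0, 9, 0, 0, 0], [0.1, 0, 10.7, 0, 0, 0], [0.1, 0, 11.6, 0, 0, 0], [0.1, 0, 11.9, 0, 0, 0], [0.1, 0, 11.9, 0, 0, 0], [0.1, 0, 11.9, 0, 0, 0]],
])

```text
time: 22.2
tool_pos: [0.4741, -0.1454, 0.0089]
tcp_rot: [-3.138, 0.121, -0.002]
wrist_force: [0.2, -0.9, -0.3]
width: 0.661
```

servo_tool([
  [[0, 0, 0.15, 0, 0, 0], [0, 0, 0.3, 0, 0, 0], [0, 0, 0.35, 0, 0, 0], [0, 0, 0.35, 0, 0, 0]],
])

```text
time: 22.53
tool_pos: [0.4748, -0.1457, 0.0061]
tcp_rot: [-3.139, 0.121, -0.005]
wrist_force: [0.7, 0.5, -0.9]
width: 0.66
```

Run:
```python
from h import *
st(); c=cam("wrist"); crop(c,"w18",0,0,512,384,1.5)
```

```text
t 22.53 p [ 0.4748 -0.1457  0.0061] x [ 0.997 -0.077  0.003] z [ 0.003  0.    -1.   ] F [ 0.7  0.5 -0.9] w 0.66 q [-0.35  0.19  2.17  0.    0.78  1.3 ]
```

View pics/w18.png

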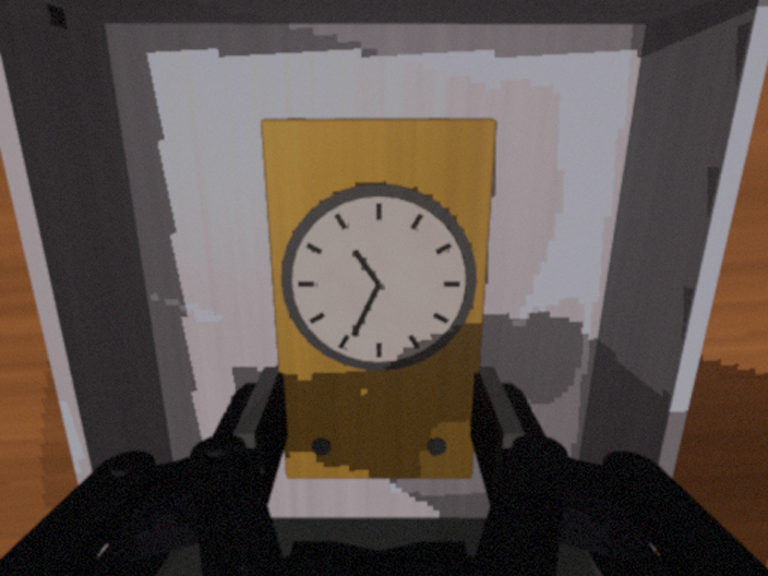

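servo_tool([
  [[0, 0, 0.1, 0, 0, 0], [0, 0, 0.15, 0, 0, 0], [0, 0, 0.15, 0, 0, 0]],
])

```text
time: 22.83
tool_pos: [0.4754, -0.1458, 0.0059]
tcp_rot: [-3.139, 0.122, -0.006]
wrist_force: [-3.2, 2.5, 8.9]
width: 0.659
```

servo_tool([
  [[0, 0, 0, 0, 0, 0], [0, 0, 0, 0, 0, 0], [0, 0, 0, 0, 0, 0], [0, 0, 0, 0, 0, 0], [0, 0, -0.5, 0, 0, 0], [0, 0, -2, 0, 0, 0], [0, 0, -5, 0, 0, 0], [0, 0, -9, 0, 0, 0], [0, 0, -13, 0, 0, 0], [0, 0, -15, 0, 0, 0], [0, 0, -15, 0, 0, 0]],
], claw=7.2)

```text
time: 23.75
tool_pos: [0.4791, -0.1474, 0.1628]
tcp_rot: [3.136, -0.121, 0.024]
wrist_force: [0.0, -0.9, 0.6]
width: 0.845
```

Run:
```python
from h import *
st(); c=cam("wrist"); crop(c,"w19",0,0,512,384,1.5); go([.57,.315,.15],down(np.radians(-.7)))
```

```text
t 23.75 p [ 0.4791 -0.1474  0.1628] x [ 0.997 -0.077  0.015] z [ 0.015 -0.004 -1.   ] F [ 0.  -0.9  0.6] w 0.845 q [-0.35 -0.02  2.05  0.    1.09  1.3 ]
row [5.66, -46.76, 0.97, 0.1, -0.62, -3.74] rows>= 11.3
```

View pics/w19.png

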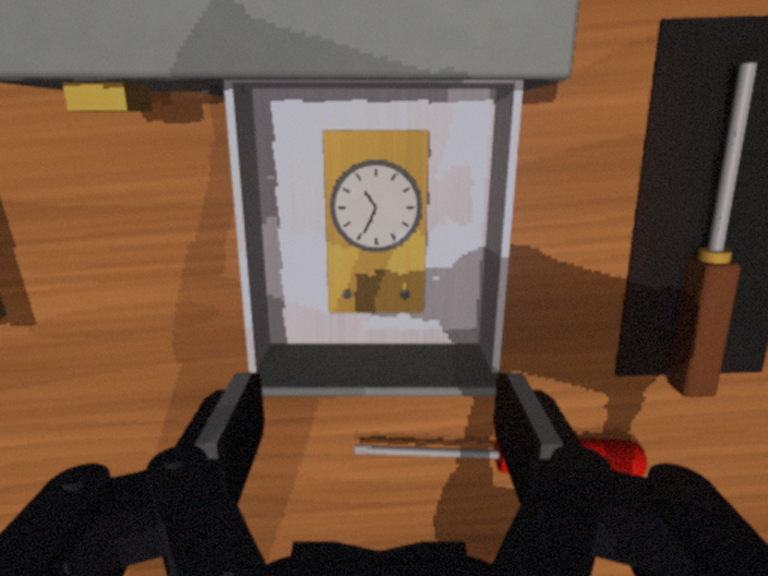

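servo_tool([
  [[0, -4, 0, 0, -0.6, -3.7], [0, -8, 0, 0, -0.6, -3.7], [0, -12, 0, 0, -0.6, -3.7], [0, -16, 0, 0, -0.6, -3.7], [1, -20, 0, 0, -0.6, -3.7], [2, -24, 0, 0, -0.6, -3.7], [4, -28, 0, 0, -0.6, -3.7], [6, -32, 0, 0, -0.6, -3.7], [8, -36, 0, 0, -0.6, -3.7], [10, -40, 0, 0, -0.6, -3.7], [11, -44, 0, 0, -0.6, -3.7], [11.1, -47.2, 2, 0, -0.6, -3.7], [11.1, -47.2, 4, 0, -0.6, -3.7], [11.1, -47.2, 4, 0, -0.6, -3.7], [11.1, -47.2, 4, 0, -0.6, -3.7]],
], claw=0)

```text
time: 25.05
tool_pos: [0.622, 0.3142, 0.1158]
tcp_rot: [3.136, -0.018, -0.011]
wrist_force: [-0.6, 0.2, 0.6]
width: -0.001
```

Run:
```python
from h import *
st(); c=cam("wrist"); crop(c,"w20",0,0,512,384,1.5); go([.627,.316,.067],down(np.radians(-.7)))
f=lambda u,v,z:bp(c,(u+.5)/1.5-.5,(v+.5)/1.5-.5,z).round(4)
```

```text
t 25.05 p [0.622  0.3142 0.1158] x [ 1.    -0.012 -0.007] z [-0.007 -0.006 -1.   ] F [-0.6  0.2  0.6] w -0.001 q [ 0.43  0.4   1.65 -0.    1.1   2.02]
row [0.38, -0.23, 5.1, 0.24, 0.23, -0.03] rows>= 1.2
```

View pics/w20.png

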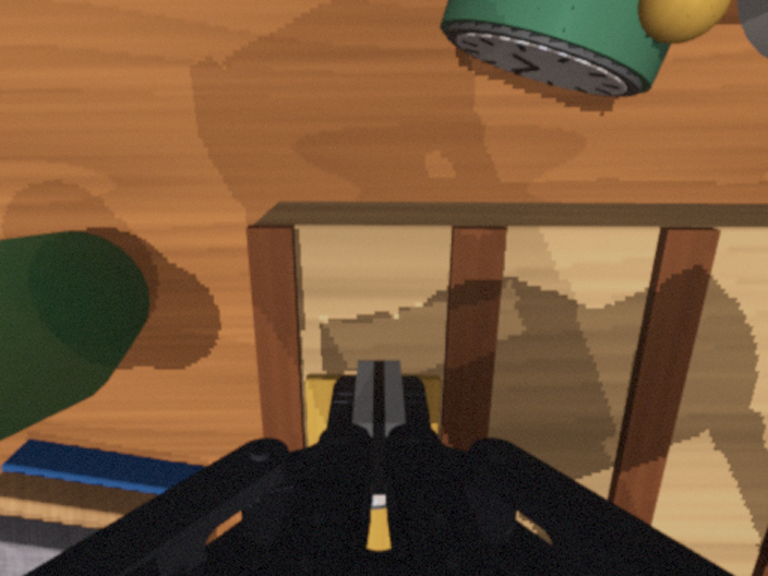

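Run:
```python
from h import *
c=cam("wrist")
f=lambda u,v,z:bp(c,(u+.5)/1.5-.5,(v+.5)/1.5-.5,z).round(4)
print(f(310,375.5,.066),f(438,375.5,.066),f(302,300,.066),f(445,300,.066)); go([.63,.316,.0635],down(np.radians(-.7)))
print("rack rear",f(300,226,.066),f(450,227,.066))
```

```text
[0.5971 0.3443 0.066 ] [0.5962 0.2879 0.066 ] [0.6326 0.3456 0.066 ] [0.6317 0.2859 0.066 ]
row [0.56, -0.24, 5.62, 0.17, 0.08, -0.08] rows>= 1.4
rack rear [0.6639 0.3444 0.066 ] [0.6627 0.2849 0.066 ]
```

servo_tool([
  [[0.8, -0.2, 0, 0.2, 0.1, 0], [0.8, -0.2, 2.5, 0.2, 0.1, 0], [0.8, -0.2, 4.2, 0.2, 0.1, 0], [0.8, -0.2, 5.1, 0.2, 0.1, 0], [0.8, -0.2, 5.4, 0.2, 0.1, 0], [0.8, -0.2, 5.4, 0.2, 0.1, 0], [0.8, -0.2, 5.4, 0.2, 0.1, 0]],
])

```text
time: 25.73
tool_pos: [0.6333, 0.3155, 0.067]
tcp_rot: [-3.14, 0.022, -0.003]
wrist_force: [0.5, 1.1, 0.7]
width: -0.002
```

Run:
```python
from h import *
st(); go([.5374,.3165,.063],down(np.radians(-.7)))
```

```text
t 25.73 p [0.6333 0.3155 0.067 ] x [ 1.    -0.014  0.002] z [ 0.002  0.001 -1.   ] F [0.5 1.1 0.7] w -0.002 q [0.43 0.45 1.67 0.   1.02 2.01]
row [-9.59, 0.04, 0.38, -0.08, -0.12, -0.11] rows>= 2.3
```

servo_tool([
  [[0, 0, 0.3, 0, -0.1, 0], [0, 0, 0.4, 0, -0.1, 0], [0, 0, 0.4, 0, -0.1, 0], [-1, 0, 0.4, 0, -0.1, 0], [-2, 0, 0.4, 0, -0.1, 0], [-3, 0, 0.4, 0, -0.1, 0], [-4, 0, 0.4, 0, -0.1, 0], [-4.8, 0, 0.4, 0, -0.1, 0], [-5.6, 0, 0.4, 0, -0.1, 0], [-6.4, 0, 0.4, 0, -0.1, 0], [-7.2, 0, 0.4, 0, -0.1, 0], [-7.9, 0, 0.4, 0, -0.1, 0], [-8.5, 0, 0.4, 0, -0.1, 0], [-9, 0, 0.4, 0, -0.1, 0], [-9.4, 0, 0.4, 0, -0.1, 0], [-9.5, 0, 0.4, 0, -0.1, 0], [-9.5, 0, 0.4, 0, -0.1, 0]],
])

```text
time: 27.15
tool_pos: [0.538, 0.3169, 0.0628]
tcp_rot: [-3.14, 0.022, -0.0]
wrist_force: [0.7, -0.4, -0.5]
width: -0.005
```

servo_tool([
  [[0.4, 0, 0, 0, 0, 0], [0.4, 0, -2, 0, 0, 0], [0, 0, -6, 0, 0, 0], [-4, 0, -7, 0, 0, 0], [-8, 0, -7, 0, 0, 0], [-9.8, 0, -7, 0, 0, 0], [-9.8, 0, -7, 0, 0, 0], [-9.8, 0, -7, 0, 0, 0], [-9.8, 0, -7, 0, 0, 0]],
], claw=8.5)

```text
time: 27.9
tool_pos: [0.441, 0.3184, 0.1331]
tcp_rot: [-3.14, 0.022, -0.002]
wrist_force: [0.9, 0.2, -0.2]
width: 0.995
```

Run:
```python
from h import *
st(); c=cam("wrist"); crop(c,"w21",0,0,512,384,1.5)
```

```text
t 27.9 p [0.441  0.3184 0.1331] x [ 1.    -0.014  0.001] z [ 0.001  0.002 -1.   ] F [ 0.9  0.2 -0.2] w 0.995 q [0.58 0.1  1.99 0.   1.05 2.16]
```

View pics/w21.png

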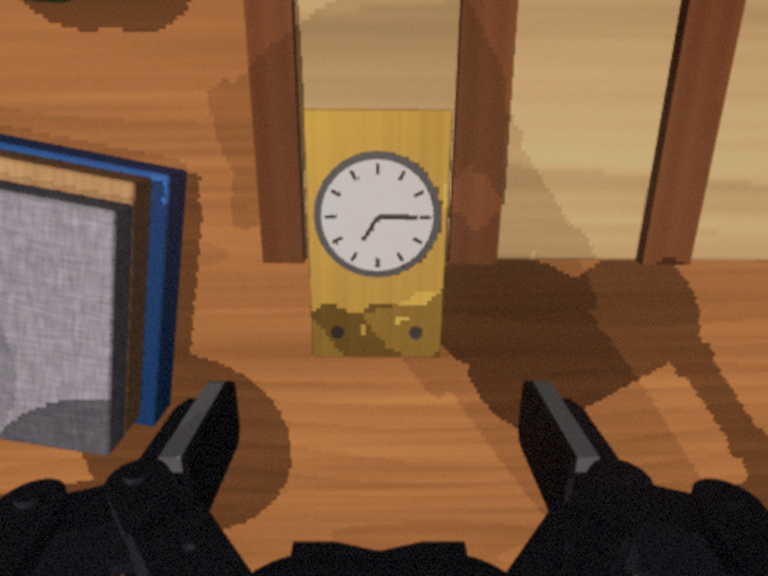

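Run:
```python
from fit import *
c=cam("wrist"); U=lambda a:px(a,1.5,0,0)
D=[[.055,.03,.066],[.055,-.03,.066],[-.055,-.03,.066],[-.055,.03,.066]]
b=fit([(c,D,U([(303,110),(451,110),(440,356),(312,356)]))],[.46,.3,0])
print("rack edge",[bp(c,*U((u,263)),.066).round(4) for u in (280,480)])
print("book", [bp(c,*U(u),z).round(4) for u,z in (((186,172),.02),((158,422),.02),((130,205),.063),((110,452),.063))])
go([b[0]-.028,b[1],.0515],down(b[2]))
```

```text
[ 0.4708  0.319  -0.0185] -1.06
[[-1.1, -0.9], [0.9, -0.5], [0.1, 1.6], [0.0, 1.2]]
rack edge [array([0.4627, 0.3615, 0.066 ]), array([0.4615, 0.2737, 0.066 ])]
book [array([0.4979, 0.415 , 0.02  ]), array([0.3516, 0.4521, 0.02  ]), array([0.4885, 0.4244, 0.063 ]), array([0.3629, 0.4566, 0.063 ])]
row [0.14, -0.06, 8.14, -0.08, -0.04, 0.22] rows>= 2.0
```

servo_tool([
  [[0, -0.06, 2, 0, 0, 0], [0, -0.06, 5, 0, 0, 0], [0, -0.06, 7, 0, 0, 0], [0, -0.06, 8, 0, 0, 0], [0, -0.06, 8.25, 0, 0, 0], [0, -0.06, 8.25, 0, 0, 0], [0, -0.06, 8.25, 0, 0, 0]],
])

```text
time: 28.58
tool_pos: [0.4426, 0.3195, 0.0513]
tcp_rot: [-3.139, 0.024, -0.003]
wrist_force: [1.2, -0.2, 0.7]
width: 0.994
```

servo_tool([
  [[0, 0, 0, 0, 0, 0], [0, 0, 0, 0, 0, 0], [0, 0, 0, 0, 0, 0], [0, 0, 0, 0, 0, 0], [0, 0, 0, 0, 0, 0], [0, 0, 0, 0, 0, 0], [0, 0, 0, 0, 0, 0], [0, 0, 0, 0, 0, 0]],
], claw=5, grip_force=100)

```text
time: 29.25
tool_pos: [0.444, 0.3203, 0.0538]
tcp_rot: [-3.137, 0.023, -0.008]
wrist_force: [-1.6, -1.8, 7.3]
width: 0.666
```

servo_tool([
  [[0, 0, -0.5, 0, 0, 0], [0, 0, -1.2, 0, 0, 0], [0, 0, -2.5, 0, 0, 0], [0, 0, -4, 0, 0, 0], [0, 0, -6, 0, 0, 0], [0, 0, -7, 0, 0, 0], [0, 0, -7, 0, 0, 0]],
])

```text
time: 29.83
tool_pos: [0.4457, 0.3215, 0.1274]
tcp_rot: [-3.134, 0.023, -0.016]
wrist_force: [0.7, 0.3, -0.7]
width: 0.661
```

Run:
```python
from h import *
st(); c=cam("wrist"); crop(c,"w22",0,0,512,384,1.5)
go([.473,-.1455,.135],down(np.radians(-4.5)))
c=cam("top"); crop(c,"t22",240,180,400,270,4.5)
```

```text
t 29.83 p [0.4457 0.3215 0.1274] x [ 1.    -0.015  0.01 ] z [ 0.01   0.008 -1.   ] F [ 0.7  0.3 -0.7] w 0.661 q [0.58 0.11 1.99 0.   1.03 2.16]
row [3.52, 46.58, -1.2, -0.38, -0.46, 3.65] rows>= 11.2
```

View pics/w22.png

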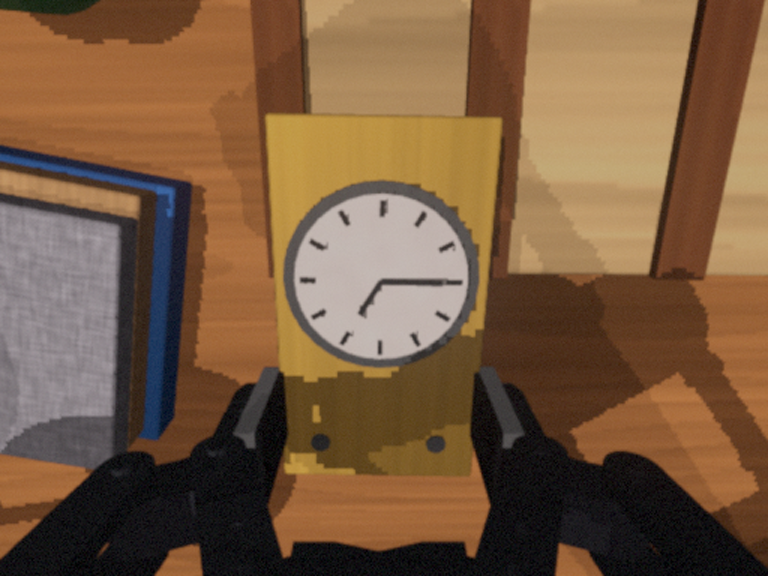

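View pics/t22.png

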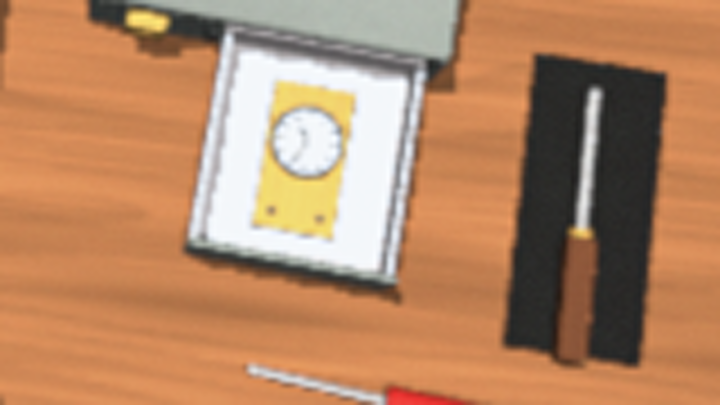

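servo_tool([
  [[0, 4, -1, -0.4, -0.5, 3], [0, 8, -1, -0.4, -0.5, 3], [0, 12, -1, -0.4, -0.5, 3], [0, 16, -1, -0.4, -0.5, 3], [0, 20, -1, -0.4, -0.5, 3], [0, 24, -1, -0.4, -0.5, 3], [0.5, 28, -1, -0.4, -0.5, 3], [1.5, 32, -1, -0.4, -0.5, 3], [2.5, 36, -1, -0.4, -0.5, 3], [3.5, 40, -1, -0.4, -0.5, 3], [3.6, 43, -1, -0.4, -0.5, 3], [3.6, 45.5, -1, -0.4, -0.5, 3], [3.6, 46.6, -1, -0.4, -0.5, 3], [3.6, 46.6, -1, -0.4, -0.5, 3], [3.6, 46.6, -1, -0.4, -0.5, 3]],
])

```text
time: 31.18
tool_pos: [0.4718, -0.1459, 0.131]
tcp_rot: [3.139, -0.108, -0.008]
wrist_force: [0.1, -0.1, -0.9]
width: 0.662
```

Run:
```python
from h import *
st(); c=cam("wrist"); crop(c,"w23",0,0,512,384,1.5);go([.475,-.1457,.013],down(np.radians(-4.)))
```

```text
t 31.18 p [ 0.4718 -0.1459  0.131 ] x [ 0.998 -0.069 -0.005] z [-0.005 -0.    -1.   ] F [ 0.1 -0.1 -0.9] w 0.662 q [-0.35  0.01  2.08 -0.    1.05  1.29]
row [0.36, 0.01, 11.82, 0.05, 0.27, 0.13] rows>= 2.8
```

View pics/w23.png

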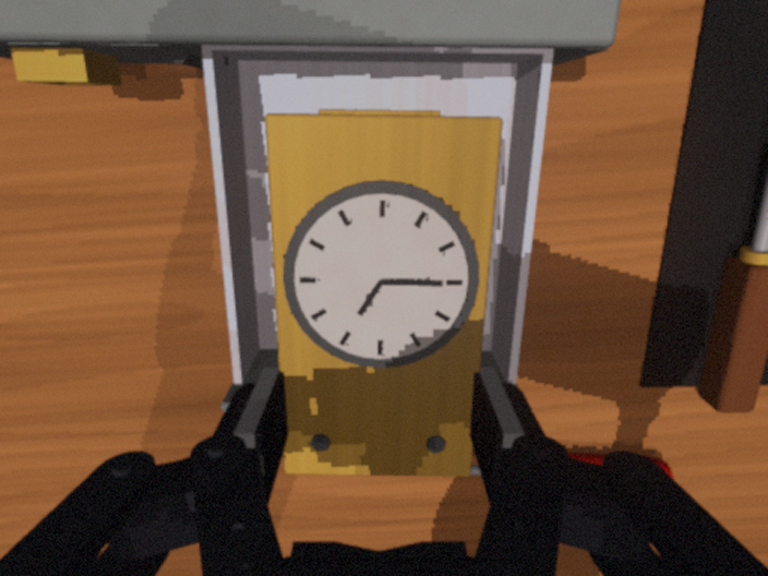

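servo_tool([
  [[0.1, 0, 3, 0, 0.25, 0], [0.2, 0, 6.5, 0, 0.25, 0], [0.2, 0, 9, 0, 0.25, 0], [0.2, 0, 10.7, 0, 0.25, 0], [0.2, 0, 11.5, 0, 0.25, 0], [0.2, 0, 11.7, 0, 0.25, 0], [0.2, 0, 11.7, 0, 0.25, 0], [0.2, 0, 11.7, 0, 0.25, 0]],
])

```text
time: 31.9
tool_pos: [0.4747, -0.1453, 0.0153]
tcp_rot: [3.138, -0.105, 0.002]
wrist_force: [0.9, -0.1, -0.0]
width: 0.661
```

Run:
```python
from h import *
st(); c=cam("wrist"); crop(c,"w24",0,0,512,384,1.5);go([.475,-.1457,.0115],down(np.radians(-4.)))
```

```text
t 31.9 p [ 0.4747 -0.1453  0.0153] x [ 0.998 -0.067  0.002] z [ 0.002 -0.001 -1.   ] F [ 0.9 -0.1 -0. ] w 0.661 q [-0.35  0.17  2.16 -0.    0.8   1.29]
row [0.0, 0.01, 0.42, 0.09, -0.14, 0.16] rows>= 0.1
```

View pics/w24.png

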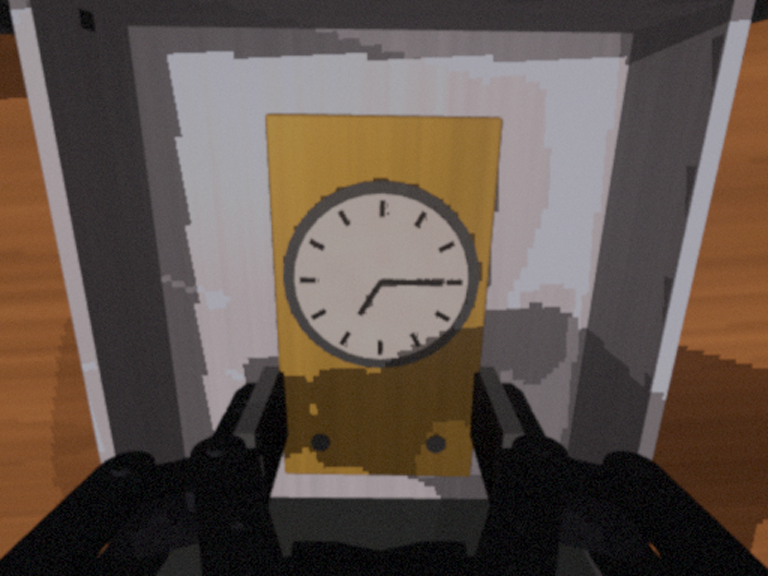

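servo_tool([
  [[0, 0, 0.15, 0, -0.1, 0], [0, 0, 0.3, 0, -0.1, 0], [0, 0, 0.4, 0, -0.1, 0], [0, 0, 0.4, 0, -0.1, 0]],
])

```text
time: 32.28
tool_pos: [0.4754, -0.1458, 0.012]
tcp_rot: [3.138, -0.106, 0.002]
wrist_force: [0.2, -0.0, 0.2]
width: 0.659
```

servo_tool([
  [[0, 0, 0.1, 0, 0, 0], [0, 0, 0.15, 0, 0, 0], [0, 0, 0.15, 0, 0, 0]],
])

```text
time: 32.53
tool_pos: [0.4758, -0.1459, 0.0118]
tcp_rot: [3.138, -0.106, 0.003]
wrist_force: [-3.2, 1.5, 8.1]
width: 0.659
```

servo_tool([
  [[0, 0, 0, 0, 0, 0], [0, 0, 0, 0, 0, 0], [0, 0, 0, 0, 0, 0], [0, 0, 0, 0, 0, 0], [0, 0, -0.5, 0, 0, 0], [0, 0, -2, 0, 0, 0], [0, 0, -5, 0, 0, 0], [0, 0, -9, 0, 0, 0], [0, 0, -13, 0, 0, 0], [0, 0, -15, 0, 0, 0], [0, 0, -15, 0, 0, 0]],
], claw=7.2)

```text
time: 33.45
tool_pos: [0.4797, -0.1471, 0.1686]
tcp_rot: [3.134, -0.106, 0.021]
wrist_force: [1.0, -0.2, 0.6]
width: 0.842
```

Run:
```python
from h import *
st(); c=cam("wrist"); crop(c,"w25",0,0,512,384,1.5); go([.36,-.12,.15],down(np.radians(-4.5)))
```

```text
t 33.45 p [ 0.4797 -0.1471  0.1686] x [ 0.998 -0.067  0.013] z [ 0.013 -0.006 -1.   ] F [ 1.  -0.2  0.6] w 0.842 q [-0.35 -0.03  2.05 -0.    1.11  1.29]
row [-11.97, -1.86, 1.45, 0.21, -0.53, 0.63] rows>= 2.9
```

View pics/w25.png

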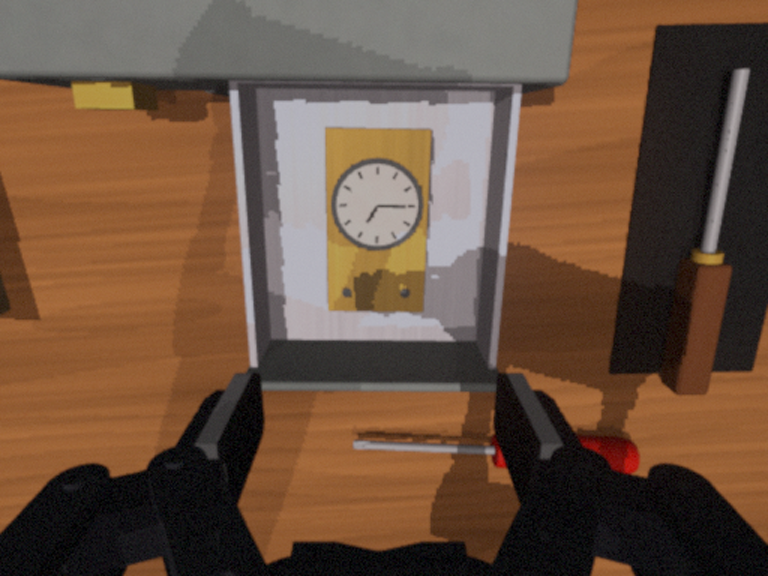

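Run:
```python
from h import *
c=cam("wrist"); f=lambda u,v,z:bp(c,(u+.5)/1.5-.5,(v+.5)/1.5-.5,z).round(4)
print("screwdriver",f(355,447,.01),f(495,450,.01),f(638,455,.012)); print("panel",f(252,388,.068),f(497,385,.068))
go([.39,-.139,.16],down(np.radians(-4.5)));go([.39,-.139,.045],down(np.radians(-4.5)))
```

```text
screwdriver [ 0.3405 -0.1212  0.01  ] [ 0.331  -0.2204  0.01  ] [ 0.3212 -0.3215  0.012 ]
panel [ 0.4246 -0.0739  0.068 ] [ 0.4172 -0.2078  0.068 ]
row [-8.66, -0.11, 0.27, 0.14, -0.27, 0.63] rows>= 2.1
row [-8.71, -0.13, 11.77, 0.14, -0.27, 0.63] rows>= 3.5
```

servo_tool([
  [[-4, -0.1, 0, 0, -0.3, 0.6], [-8, -0.1, 0, 0, -0.3, 0.6], [-8.8, -0.1, 0, 0, -0.3, 0.6], [-8.8, -0.1, 1, 0, -0.3, 0.6], [-8.8, -0.1, 4, 0, -0.3, 0.6], [-8.8, -0.1, 8, 0, -0.3, 0.6], [-8.8, -0.1, 11, 0, -0.3, 0.6], [-8.8, -0.1, 11.7, 0, -0.3, 0.6], [-8.8, -0.1, 11.7, 0, -0.3, 0.6], [-8.8, -0.1, 11.7, 0, -0.3, 0.6]],
], claw=0)

```text
time: 34.38
tool_pos: [0.3894, -0.1393, 0.0455]
tcp_rot: [3.137, -0.122, -0.003]
wrist_force: [0.1, 0.2, 1.3]
width: -0.001
```

Run:
```python
from h import *
st(); go([.40,-.1398,.045],down(np.radians(-4.5)));go([.55,-.1516,.045],down(np.radians(-4.5)));go([.567,-.153,.045],down(np.radians(-4.5)))
```

```text
t 34.38 p [ 0.3894 -0.1393  0.0455] x [ 0.997 -0.078 -0.002] z [-0.002 -0.002 -1.   ] F [0.1 0.2 1.3] w -0.001 q [-0.4  -0.03  2.31 -0.    0.86  1.25]
row [1.06, -0.03, 0.04, 0.11, 0.1, 0.04] rows>= 0.3
row [16.11, -0.02, 0.02, 0.11, 0.1, 0.04] rows>= 3.9
row [17.82, -0.01, 0.01, 0.11, 0.1, 0.04] rows>= 4.3
```

servo_tool([
  [[0.8, 0, 0, 0, 0.1, 0], [1.4, 0, 0, 0, 0.1, 0], [2, 0, 0, 0, 0.1, 0], [2.8, 0, 0, 0, 0.1, 0], [3.6, 0, 0, 0, 0.1, 0], [4.5, 0, 0, 0, 0.1, 0], [5.4, 0, 0, 0, 0.1, 0], [6.3, 0, 0, 0, 0.1, 0], [7.2, 0, 0, 0, 0.1, 0], [8.1, 0, 0, 0, 0.1, 0], [9, 0, 0, 0, 0.1, 0], [9.9, 0, 0, 0, 0.1, 0], [10.8, 0, 0, 0, 0.1, 0], [11.7, 0, 0, 0, 0.1, 0], [12.5, 0, 0, 0, 0.1, 0], [13.3, 0, 0, 0, 0.1, 0], [14.1, 0, 0, 0, 0.1, 0], [14.8, 0, 0, 0, 0.1, 0], [15.3, 0, 0, 0, 0.1, 0], [15.5, 0, 0, 0, 0.1, 0]],
])

```text
time: 36.05
tool_pos: [0.5443, -0.1516, 0.0461]
tcp_rot: [3.137, -0.122, -0.002]
wrist_force: [-5.5, -0.8, 4.5]
width: 0.002
```

Run:
```python
from h import *
st(); c=cam("side"); crop(c,"s26",180,110,330,220,5);go([.567,-.153,.045],down(np.radians(-4.5)))
c=cam("wrist"); crop(c,"w26",0,0,512,384,1.5)
```

```text
t 36.05 p [ 0.5443 -0.1516  0.0461] x [ 0.997 -0.077 -0.001] z [-0.001 -0.002 -1.   ] F [-5.5 -0.8  4.5] w 0.002 q [-0.31  0.24  2.   -0.    0.9   1.34]
row [2.25, -0.04, 0.11, 0.14, 0.04, 0.06] rows>= 0.5
```

View pics/s26.png

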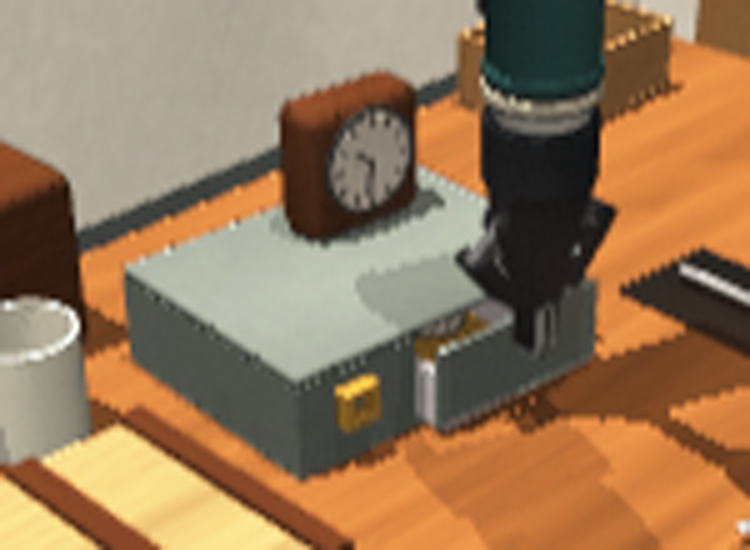

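View pics/w26.png

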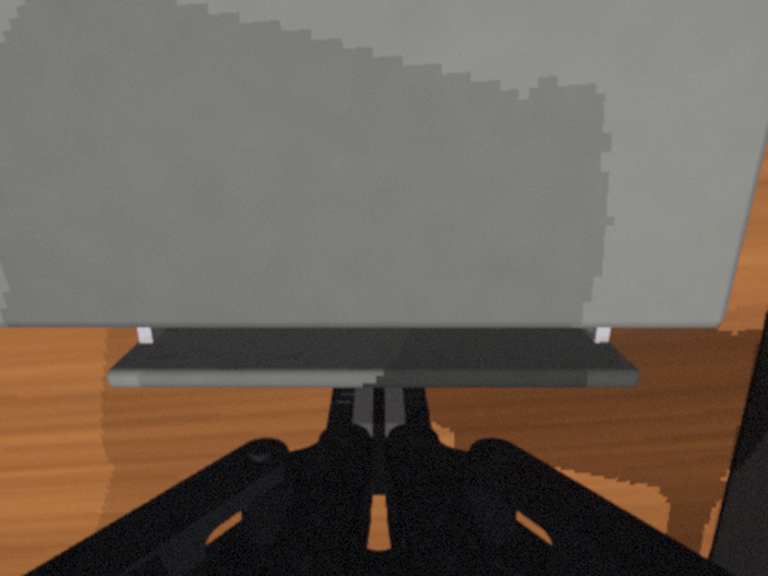

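servo_tool([
  [[0.5, 0, 0, 0, 0, 0], [1, 0, 0, 0, 0, 0], [1.4, 0, 0, 0, 0, 0], [1.8, 0, 0, 0, 0, 0], [2.1, 0, 0, 0, 0, 0], [2.3, 0, 0, 0, 0, 0], [2.3, 0, 0, 0, 0, 0]],
])

```text
time: 36.73
tool_pos: [0.5659, -0.1532, 0.0457]
tcp_rot: [3.137, -0.122, -0.006]
wrist_force: [-5.0, -1.5, -0.1]
width: 0.0
```

Run:
```python
from h import *
st(); c=cam("wrist"); crop(c,"w27",0,0,512,384,1.5)
```

```text
t 36.73 p [ 0.5659 -0.1532  0.0457] x [ 0.997 -0.077 -0.003] z [-0.004 -0.002 -1.   ] F [-5.  -1.5 -0.1] w 0.0 q [-0.31  0.28  1.95 -0.    0.91  1.35]
```

View pics/w27.png

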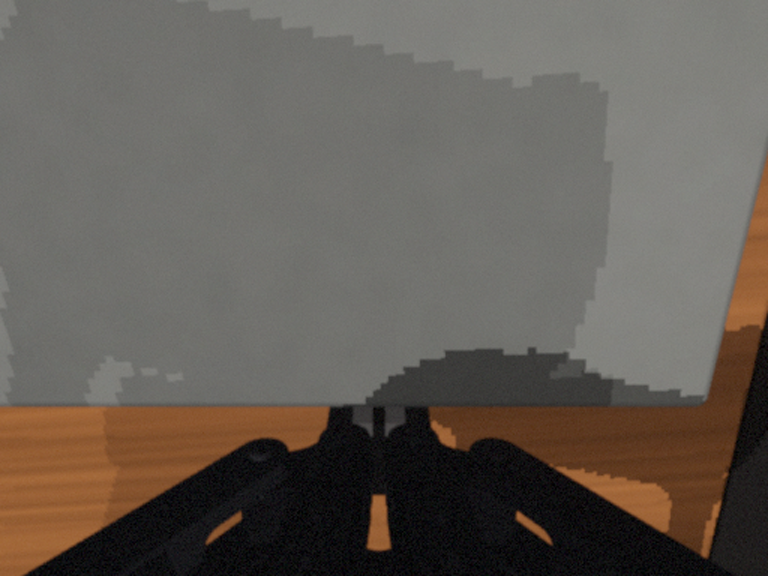

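servo_tool([
  [[0.1, 0, 0, 0, 0, 0], [0.2, 0, 0, 0, 0, 0], [0.3, 0, 0, 0, 0, 0], [0.3, 0, 0, 0, 0, 0], [0.3, 0, 0, 0, 0, 0]],
])

```text
time: 37.2
tool_pos: [0.5672, -0.1533, 0.0457]
tcp_rot: [3.137, -0.121, -0.012]
wrist_force: [-10.9, -1.4, 5.2]
width: 0.004
```

servo_tool([
  [[0.15, 0, 0, 0, 0, 0], [0.3, 0, 0, 0, 0, 0], [0.45, 0, 0, 0, 0, 0], [0.45, 0, 0, 0, 0, 0], [0.45, 0, 0, 0, 0, 0]],
])

```text
time: 37.62
tool_pos: [0.5669, -0.1532, 0.0457]
tcp_rot: [3.138, -0.12, -0.028]
wrist_force: [-18.5, 0.6, 13.1]
width: -0.001
```

servo_tool([
  [[-0.3, 0, 0, 0, 0, 0], [-1, 0, 0, 0, 0, 0], [-3, 0, 0, 0, 0, 0], [-6, 0, 0, 0, 0, 0], [-6, 0, 0, 0, 0, 0], [-6, 0, -4, 0, 0, 0], [-6, 0, -8, 0, 0, 0], [-6, 0, -10, 0, 0, 0], [-6, 0, -10, 0, 0, 0]],
])

```text
time: 38.37
tool_pos: [0.5147, -0.1502, 0.1539]
tcp_rot: [3.135, -0.12, -0.005]
wrist_force: [1.6, -1.4, 1.3]
width: 0.002
```

Run:
```python
from h import *
st(); c=cam("wrist"); crop(c,"w28",0,0,512,384,1.5)
c=cam("side"); crop(c,"s28",180,110,330,220,5)
c=cam("top"); crop(c,"t28",240,140,410,270,4.5)
```

```text
t 38.37 p [ 0.5147 -0.1502  0.1539] x [ 0.997 -0.077 -0.003] z [-0.004 -0.004 -1.   ] F [ 1.6 -1.4  1.3] w 0.002 q [-0.33  0.07  1.98 -0.01  1.1   1.32]
```

View pics/w28.png

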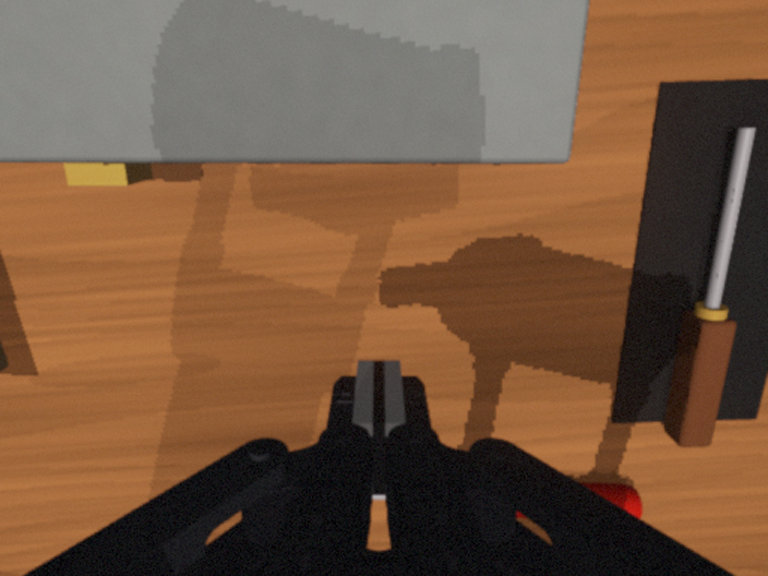

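View pics/s28.png

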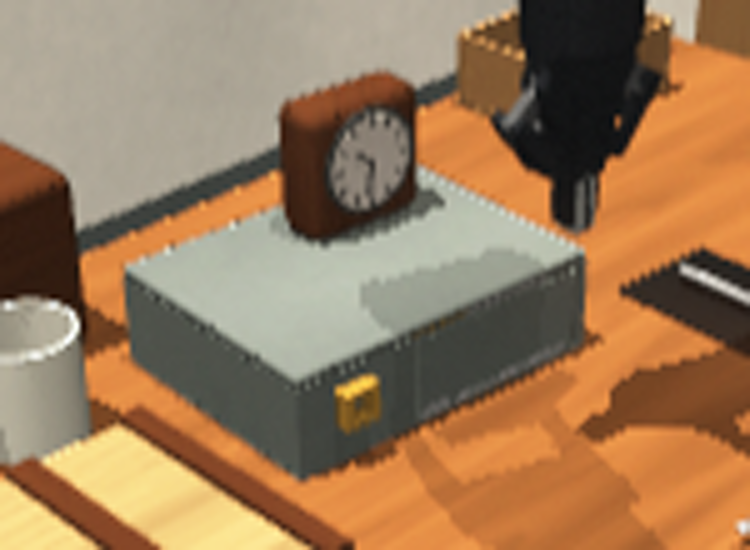

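View pics/t28.png

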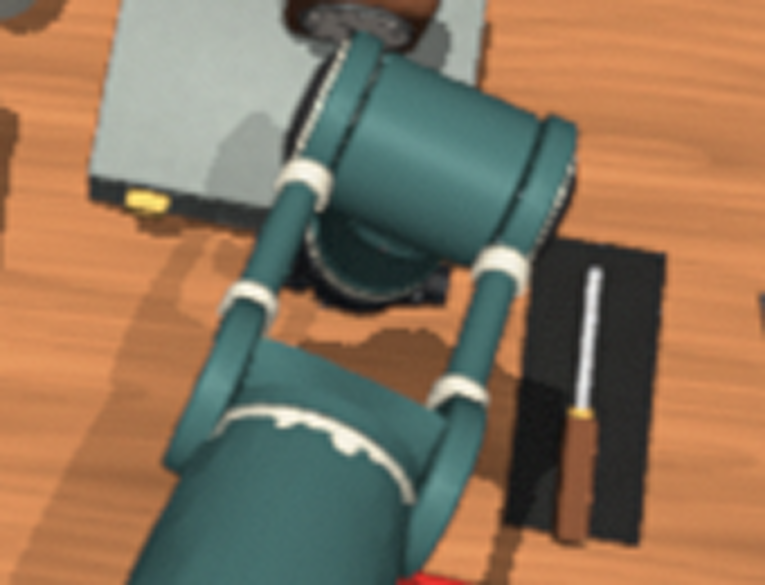

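Run:
```python
from h import *
c=cam("wrist"); f=lambda u,v,z:bp(c,(u+.5)/1.5-.5,(v+.5)/1.5-.5,z)
b=f(687,433,.025);t=f(744,133,.014);fr=f(711,320,.025);print(b,fr,t,np.degrees(np.arctan2(t[1]-fr[1],t[0]-fr[0])))
print("mat",f(613,422,.003),f(757,418,.003))
g=(b+fr)/2; print(g); go([g[0],g[1],.2],down(np.radians(-4)))
```

```text
[ 0.38586215 -0.33427419  0.025     ] [ 0.46333497 -0.3378533   0.025     ] [ 0.5657971 -0.3469568  0.014    ] -5.077254539566773
mat [ 0.38137635 -0.29817214  0.003     ] [ 0.37704864 -0.39490364  0.003     ]
[ 0.42459856 -0.33606375  0.025     ]
row [-7.03, 19.37, -5.28, 0.06, 1.07, -0.39] rows>= 5.1
```

servo_tool([
  [[-2, 4, -3, 0, 1, 0], [-4, 8, -5, 0, 1, 0], [-6, 12, -5, 0, 1, 0], [-7, 16, -5, 0, 1, 0], [-7, 19.4, -5, 0, 1, 0], [-7, 19.4, -5, 0, 1, 0], [-7, 19.4, -5, 0, 1, 0], [-7, 19.4, -5, 0, 1, 0]],
], claw=8.5)

```text
time: 39.23
tool_pos: [0.4239, -0.336, 0.1952]
tcp_rot: [-3.137, 0.123, 0.006]
wrist_force: [0.3, 0.7, 0.1]
width: 0.995
```

Run:
```python
from h import *
st(); c=cam("wrist"); crop(c,"w29",0,0,512,384,1.5)
```

```text
t 39.23 p [ 0.4239 -0.336   0.1952] x [ 0.997 -0.079 -0.004] z [-0.003  0.002 -1.   ] F [0.3 0.7 0.1] w 0.995 q [-0.72  0.04  1.93 -0.    1.18  0.93]
```

View pics/w29.png

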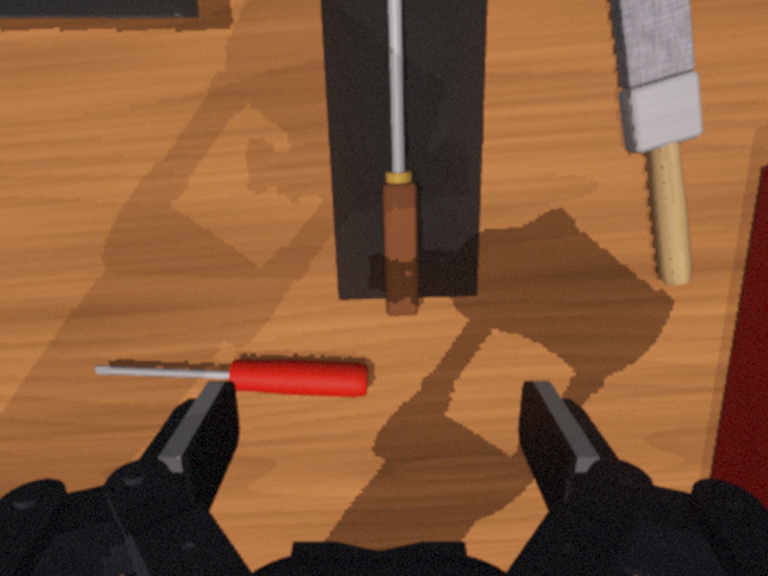

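Run:
```python
from h import *
c=cam("wrist"); f=lambda u,v,z:bp(c,(u+.5)/1.5-.5,(v+.5)/1.5-.5,z)
b=f(402.5,309,.025);fr=f(400,185,.025);s1=f(399,168,.014);s2=f(394.5,3,.014)
print(b,fr,np.linalg.norm(b-fr),np.degrees(np.arctan2(*(fr-b)[1::-1])),np.degrees(np.arctan2(*(s2-s1)[1::-1])))
print("screwdriver end",f(367,380,.012),f(300,362,.012),"mat",f(340,299,.003),f(477,296,.003))
g=(b+fr)/2; g=fr-(fr-b)/np.linalg.norm(fr-b)*.044; print(g); go([g[0],g[1],.006],down(np.radians(-3.5)))
```

```text
[ 0.38103675 -0.34787567  0.025     ] [ 0.46396019 -0.35139966  0.025     ] 0.08299828517916477 -2.4334281684287045 -2.04188274867672
screwdriver end [ 0.32134586 -0.31840889  0.012     ] [ 0.33992961 -0.27073274  0.012     ] mat [ 0.38339867 -0.30394942  0.003     ] [ 0.37818608 -0.40223823  0.003     ]
[ 0.41999987 -0.34953148  0.025     ]
row [-0.28, 1.53, 18.96, -0.07, 0.18, -0.85] rows>= 4.6
```

servo_tool([
  [[-0.15, 1.5, 4, 0, 0.2, -2.2], [-0.15, 1.5, 8, 0, 0.2, -2.2], [-0.15, 1.5, 12, 0, 0.2, -2.2], [-0.15, 1.5, 15, 0, 0.2, -2.2], [-0.15, 1.5, 17, 0, 0.2, -2.2], [-0.15, 1.5, 18.3, 0, 0.2, -2.2], [-0.15, 1.5, 18.9, 0, 0.2, -2.2], [-0.15, 1.5, 18.9, 0, 0.2, -2.2], [-0.15, 1.5, 18.9, 0, 0.2, -2.2]],
])

```text
time: 40.08
tool_pos: [0.422, -0.3485, 0.0068]
tcp_rot: [-3.14, 0.057, -0.001]
wrist_force: [-0.1, -0.3, -0.3]
width: 0.994
```

Run:
```python
from h import *
st(); c=cam("wrist"); crop(c,"w30",0,0,512,384,1.5)
```

```text
t 40.08 p [ 0.422  -0.3485  0.0068] x [ 0.999 -0.036  0.   ] z [ 0.     0.001 -1.   ] F [-0.1 -0.3 -0.3] w 0.994 q [-0.74  0.27  2.06  0.    0.81  0.87]
```

View pics/w30.png

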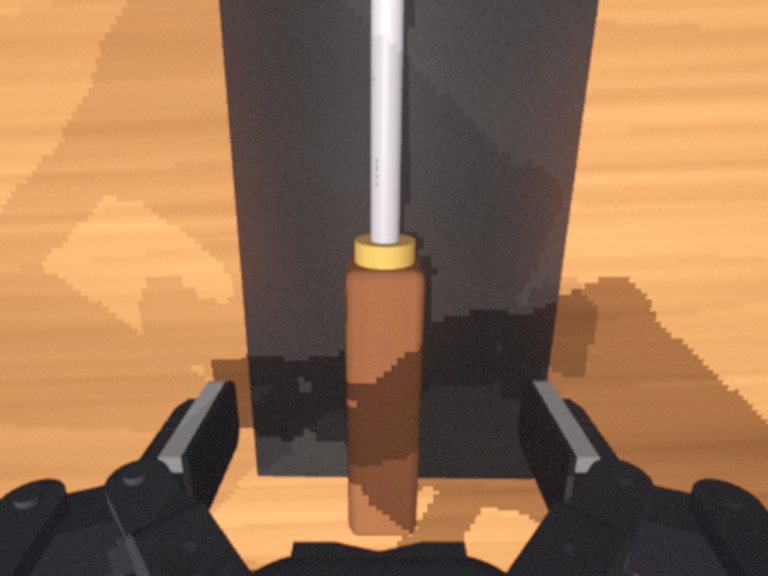

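servo_tool([
  [[0, 0.15, 0, 0, 0, 0], [0, 0.15, 0, 0, 0, 0], [0, 0.15, 0, 0, 0, 0], [0, 0.15, 0, 0, 0, 0], [0, 0.15, 0, 0, 0, 0], [0, 0.15, 0, 0, 0, 0], [0, 0.15, 0, 0, 0, 0], [0, 0.15, 0, 0, 0, 0], [0, 0.15, 0, 0, 0, 0], [0, 0.15, 0, 0, 0, 0]],
], claw=1.2, grip_force=80)

```text
time: 40.97
tool_pos: [0.4228, -0.3513, 0.0083]
tcp_rot: [3.141, -0.057, 0.004]
wrist_force: [-1.2, -0.8, 5.0]
width: 0.239
```

Run:
```python
from h import *
st(); go([.462,-.356,.045],down(np.radians(-2.6)))
```

```text
t 40.97 p [ 0.4228 -0.3513  0.0083] x [ 0.999 -0.037  0.002] z [ 0.002 -0.001 -1.   ] F [-1.2 -0.8  5. ] w 0.239 q [-0.74  0.27  2.06  0.    0.81  0.87]
row [3.95, 0.33, -3.66, 0.02, -0.14, 0.51] rows>= 1.3
```

servo_tool([
  [[0, 0, -1, 0, 0, 0], [0, 0, -2.5, 0, 0, 0], [1, 0.2, -3, 0, 0, 0.4], [2.5, 0.4, -3, 0, 0, 0.4], [4, 0.4, -3, 0, 0, 0.4], [4.2, 0.4, -3, 0, 0, 0.4], [4.2, 0.4, -3, 0, 0, 0.4]],
])

```text
time: 41.55
tool_pos: [0.4655, -0.3569, 0.0385]
tcp_rot: [3.14, -0.067, 0.004]
wrist_force: [-0.2, 0.4, -2.0]
width: 0.238
```

Run:
```python
from h import *
st(); go([.465,-.356,.009],down(np.radians(-2.6)))
```

```text
t 41.55 p [ 0.4655 -0.3569  0.0385] x [ 0.999 -0.043  0.003] z [ 0.003 -0.001 -1.   ] F [-0.2  0.4 -2. ] w 0.238 q [-0.7   0.29  1.96  0.    0.89  0.92]
row [-0.06, -0.09, 2.94, 0.04, -0.16, 0.15] rows>= 0.7
```

servo_tool([
  [[0, 0, 1, 0, -0.1, 0], [0, 0, 2, 0, -0.1, 0], [0, 0, 2.6, 0, -0.1, 0], [0, 0, 2.95, 0, -0.1, 0], [0, 0, 3.05, 0, -0.1, 0], [0, 0, 3.05, 0, -0.1, 0], [0, 0, 3.05, 0, -0.1, 0]],
])

```text
time: 42.13
tool_pos: [0.4636, -0.3557, 0.0083]
tcp_rot: [-3.139, 0.068, 0.004]
wrist_force: [-6.5, 4.5, 11.7]
width: 0.234
```

servo_tool([
  [[0, 0, -0.05, 0, 0, 0], [0, 0, -0.05, 0, 0, 0], [0, 0, -0.05, 0, 0, 0], [0, 0, -0.05, 0, 0, 0], [0, 0, -0.05, 0, 0, 0], [0, 0, -0.05, 0, 0, 0], [0, 0, -2, 0, 0, 0], [0, 0, -5, 0, 0, 0], [0, 0, -9, 0, 0, 0], [0, 0, -13, 0, 0, 0], [0, 0, -17, 0, 0, 0], [0, 0, -17, 0, 0, 0]],
], claw=6)

```text
time: 43.13
tool_pos: [0.4688, -0.36, 0.1886]
tcp_rot: [3.133, -0.067, 0.016]
wrist_force: [2.3, -1.7, 2.4]
width: 0.703
```

Run:
```python
from h import *
st(); c=cam("wrist"); crop(c,"w31",0,0,512,384,1.5)
c=cam("side"); crop(c,"s31",180,110,330,220,5)
c=cam("top"); crop(c,"t31",140,70,440,270,2.6)
```

```text
t 43.13 p [ 0.4688 -0.36    0.1886] x [ 0.999 -0.043  0.01 ] z [ 0.01  -0.008 -1.   ] F [ 2.3 -1.7  2.4] w 0.703 q [-0.7   0.13  1.84  0.    1.16  0.92]
```

View pics/w31.png

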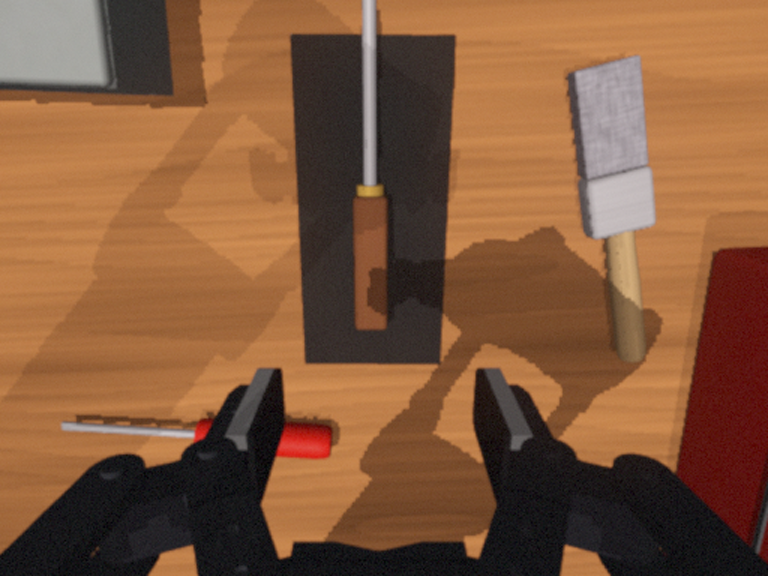

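View pics/s31.png

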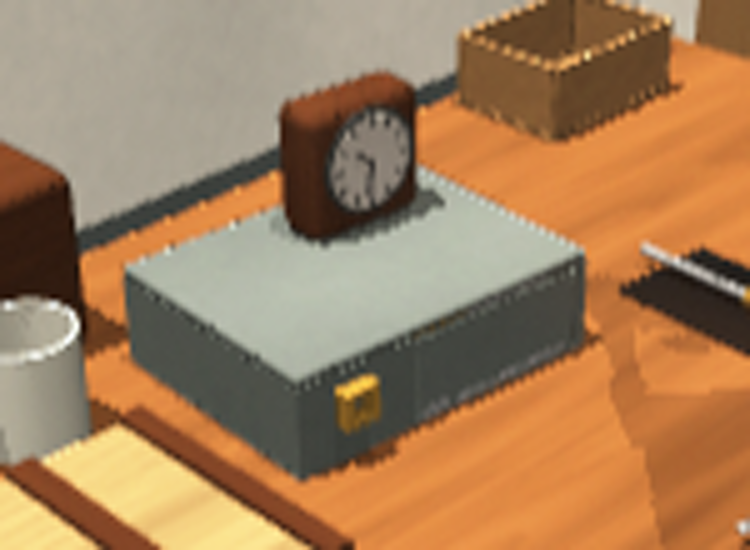

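View pics/t31.png

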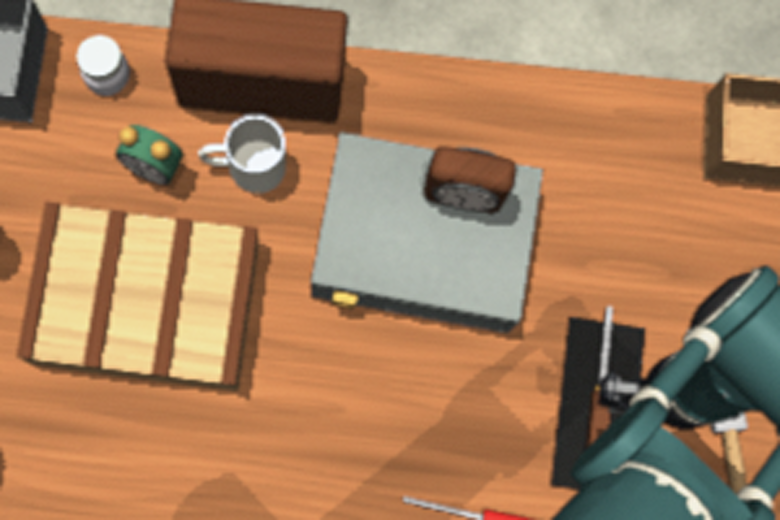

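servo_tool([
  [[0, 0, -2, 0, 0, 0], [0, 0, -2, 0, 0, 0], [0, 0, -2, 0, 0, 0], [0, 0, -2, 0, 0, 0], [0, 0, -2, 0, 0, 0], [0, 0, -2, 0, 0, 0]],
])

```text
time: 43.78
tool_pos: [0.4637, -0.3558, 0.1973]
tcp_rot: [-3.138, 0.068, 0.006]
wrist_force: [-0.0, -0.1, 0.3]
width: 0.704
```

Run:
```python
from h import *
from workcell import finish_job
st(); print(finish_job())
```

```text
t 43.78 p [ 0.4637 -0.3558  0.1973] x [ 0.999 -0.043 -0.004] z [-0.004  0.003 -1.   ] F [-0.  -0.1  0.3] w 0.704 q [-0.7   0.12  1.84  0.    1.19  0.92]
the job is handed in; nothing more can be done
None
```

Both dials (only two were there) are in the parts drawer, the drawer is shut and latched, and the rod is back on its mat. I handed the job in at 43.8 s of the 210 s allowed.

- **Latch:** I pushed the rod about 71 mm into the hole. The tray sprang out, and I laid the rod back on the mat.
- **Dials:** I slid each dial out over the rack's front edge, gripped it, and laid both face up in the tray, one on top of the other.
- **Closing:** I pushed the tray until the force rose to about 18 N at a hard stop. It stayed flush in every picture after I backed off.
- **Rod:** It was knocked aside while I was carrying the first dial, leaving its handle about 15 mm over the mat's edge. I picked it up again and re-laid it after shutting the drawer.

**Last checks:** The pictures showed the drawer front flush, the rack empty, the rod's handle wholly on the mat, and the other things in view standing where they were. I did not look again at the vase or the books after the last moves. After the final 2 cm lift I took no picture, but the wrist force was near zero. I saw no sign of the grip slackening, and no check failed.

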